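# Un-nest the leaning beakers and sort them into size rows

## Robot

A 7-joint arm with a two-finger parallel gripper is mounted at the origin on a cart in front of the work surface, level with it; the furniture and walls round the work are solid. World frame = base frame: x ahead of the robot, y to its left, z up, the work surface at z = 0. Lengths are in mm, angles in rad, forces in N, time in s.
With the tool pointing down it reaches from about 400 to 875 mm from the base axis. Payload 4.4 kg.
Tool frame: the origin (TCP) lies at the very end of the fingers, on their centre line; the grasp point (between the pads) lies 19 mm behind it (ctrl.grip_depth is the distance from the TCP to the grasp point, in mm); z points along the fingers, x is the direction in which the jaws open and shut, and the axes are right-handed (so a half turn about z gives the same grasp; the last joint's range is limited). The gripper opens to 85 mm and grips with 20 to 120 N. Pads are 22 mm wide; open, the fingers measure 114 mm over their backs; the gripper's body (76 mm by 85 mm) begins 54 mm behind the grasp point. The pads swing forward as they close: fully open they stand 13 mm farther back than shut.
Start: joints at [-1.3, 0.628, 0.038, 1.517, -0.027, 0.996, -0.02], TCP at [214.781, 613.504, 231.313] pointing down, gripper open.
Joint ranges: [-3.06, 3.06], [-0.37, 2.12], [-1.25, 1.32], [0.18, 2.47], [-1.1, 4.24], [0.23, 1.98], [-2.94, 2.94]. Speed limits (rad/s): [2.57, 2.57, 3.14, 3.14, 3.14, 3.14, 3.14].

## Interface

Orientations are given as [roll, pitch, yaw] about the fixed x, y, z axes, in that order (R = Rz(yaw) Ry(pitch) Rx(roll)).
In Python, from cell import ctrl gives the robot as it stands.
- The arm moves only by the shell command python3 -m creep 'ROWS'. ROWS is JSON, a list of rows, each an object with "hand": the opening, from 0 (shut) to 1 (fully open); "travel": the shift along the tool's x, y, z in cm, a list of three; "angular": the turn, a rotation vector about the tool's x, y, z in degrees, a list of three. In form: [{"hand": hand, "travel": [tx, ty, tz], "angular": [rx, ry, rz]}, ...]. A call has 1 to 20 rows; each row is the pose to reach, as a shift and turn from the pose measured when the call began, along the tool's axes at that moment; what a row does not reach only later rows make up. A row lasts 1/10 s, in which the tool goes at most 50 mm and 8.59 degrees, less where a joint would pass 70% of its speed; a pose out of reach is approached as far as the arm can. A call with a gripper value outside its range is refused whole. The fingers move at their own pace and stop on an object; the grip force is fixed at half the most. Time passes only in rows, so rows that repeat a pose let the fingers close. It gives the time, the measured TCP pose, the force and the opening at its end, in the units of the state.
- ctrl.read_state(): the state, without advancing time (a new reading comes with each control period).
- ctrl.get_image(name): name is "scene" or "top"; returns a dict with "frame" (420x560x3 uint8, red, green, blue), "fx", "fy", "cx", "cy" (pixels), "D" ([k1, k2, p1, p2, k3] as OpenCV has them; the pictures are not rectified), "origin" and "orientation" of the camera in the world. Camera axes: x right, y down, z forward; pixel columns grow to the right and rows downward; lengths in mm; the calibration is good to about 2 mm. A picture is of the moment at which its call begins. There is no depth.
- ctrl.finish_job(): hands the job in, once; it reports no verdict.
Trained networks look in the newest picture that a camera, given by its name, has taken for a name from the list of things; names that differ only in an ending like _2 or _b are one class to them, and where a whole thing is asked for, a point or a joint stands for the part that bears it (a point fixed in the world has none). Each returns a list of dicts, best first, with "confidence" (0 to 1); they miss things now and then, are a little off and sometimes report something else, mostly with a low value. They report only what shows in the picture. A call takes as long as a camera call. They do not tell look-alikes from the thing itself.
- ctrl.regions_of(camera, thing): "region" (420x560 bool, what is visible of it).
- ctrl.spot_point(camera, thing): "at" ([x, y, z] in mm, in world coordinates, good to about 4 mm: a listed point, or the origin of a listed thing).
The state is a dict: "clock": time; "qpos": joint angles; "qd": joint speeds; "tau": joint torques, N m; "eef_pos": TCP position; "tool_rot": TCP orientation; "force": force on the tool from outside, world axes, zero at the start; "torque": the same for the moment, N m; "width": finger opening in mm.
Only numpy, scipy, OpenCV 4.12 (cv2) and the standard library are available. Lean on these libraries where they do the work, as an engineer would, in place of code of your own. Each camera call takes 0.05 s, during which the arm holds its last target. There are 200 camera calls.

## Task

Three beakers have been left one inside the other in the leaning draining stand. Pull them apart and stand each one upright on the floor of the row tray that already holds a beaker of its own size, without dropping any. Leave the beakers already in the rows and the two bottles beside the stand standing where they are.

Things in the scene. Friction and masses are not known exactly. Their poses are not given: they have to be found in the camera images.
- stand: Fixed leaning draining stand: base plate 130 x 100 x 8 mm (z up; origin at the centre of its underside). On it is an open square socket, 70 mm inside and 78 mm outside, 40 mm deep, with 4 mm walls, whose axis leans 32 degrees from vertical towards the stand's own -x. The centre of the socket's floor lies 36 mm above the origin. The nest of beakers leans in this socket and sticks out of its mouth.
- beaker_small_center (a point): The small nested beaker (loose, white, blue bands near rim and foot): open tapered round beaker 140 mm tall, outer diameter 32 mm at the foot and 38 mm at the rim, wall 2.5 mm, floor 3 mm, about 50 g. The point is on its axis half-way up; its z axis points along the beaker to its mouth. It stands on the floor of the medium one and sticks about 35 mm out of its rim. It lies loosely against the lower wall, with a few mm of play.
- beaker_medium_center (a point): The medium nested beaker (loose, white, orange bands near rim and foot): open tapered round beaker 108 mm tall, outer diameter 44 mm at the foot and 52 mm at the rim, wall 2.5 mm, floor 3 mm, about 65 g. The point is on its axis half-way up; its z axis points along the beaker to its mouth. It stands on the floor of the large one and sticks about 33 mm out of its rim. It lies loosely against the lower wall, with a few mm of play.
- beaker_large_center (a point): The large nested beaker (loose, white, green bands near rim and foot): open tapered round beaker 78 mm tall, outer diameter 58 mm at the foot and 66 mm at the rim, wall 2.5 mm, floor 3 mm, about 80 g. The point is on its axis half-way up; its z axis points along the beaker to its mouth. It is the outermost; it stands on the floor of the stand's socket and sticks about 38 mm out of it. It lies loosely against the lower wall, with a few mm of play.
- row_small: Fixed row tray for the small size (blue tab at its -x end): 220 mm long along its x, inside 212 x 46 mm, floor 4 mm thick, low walls rising 10 mm above the floor. Origin at the centre of its underside, z up, y across the row. A small beaker stands in its +x part; the -x half is empty. The three trays lie side by side on a board, 100 mm between centre lines.
- row_medium: Fixed row tray for the medium size (orange tab at its -x end): 220 mm long along its x, inside 212 x 58 mm, floor 4 mm thick, low walls rising 10 mm above the floor. Origin at the centre of its underside, z up, y across the row. A medium beaker stands in its +x part; the -x half is empty. The three trays lie side by side on a board, 100 mm between centre lines.
- row_large: Fixed row tray for the large size (green tab at its -x end): 220 mm long along its x, inside 212 x 72 mm, floor 4 mm thick, low walls rising 10 mm above the floor. Origin at the centre of its underside, z up, y across the row. A large beaker stands in its +x part; the -x half is empty. The three trays lie side by side on a board, 100 mm between centre lines.
- sample_small_center (a point): The beaker that already stands upright in the small row (loose), the same as the small nested beaker; the point is on its axis half-way up, 70 mm above its foot.
- sample_medium_center (a point): The beaker that already stands upright in the medium row (loose), the same as the medium nested beaker; the point is on its axis half-way up, 54 mm above its foot.
- sample_large_center (a point): The beaker that already stands upright in the large row (loose), the same as the large nested beaker; the point is on its axis half-way up, 39 mm above its foot.
- amber_bottle_center (a point): Bystander: loose amber bottle with blue cap, 60 mm in diameter and 133 mm tall, standing close to one side of the stand; the point is on its axis half-way up.
- reagent_bottle_center (a point): Bystander: loose white bottle with blue cap, 50 x 50 mm and 103 mm tall, standing close to the other side of the stand; the point is on its axis half-way up.
Things that resemble listed ones, but are neither listed nor needed, are in the scene too. What is shaped like the part that bears beaker_large_center but purple or turquoise is not meant.

How it is judged (in metres and radians):
At the end, for the whole second after the job is handed in: Each nested beaker, and each beaker that was in a row before, stands upright (within 0.1 rad) and at rest on the floor of the row tray of its own size: centre within 6 mm of its standing height and 12 mm of the row's centre line, foot inside the tray (x of beaker_small_center in the frame of row_small between -0.093 and 0.093 m and y of beaker_small_center in the frame of row_small between -0.012 and 0.012 m and z of beaker_small_center in the frame of row_small between 0.068 and 0.08 m and angle between each of beaker_small_center, sample_small_center, beaker_medium_center, sample_medium_center, beaker_large_center, sample_large_center's own z axis and vertical below 0.1 rad and linear speed of each of beaker_small, beaker_medium, beaker_large below 0.02 m/s and x of sample_small_center in the frame of row_small between -0.093 and 0.093 m and y of sample_small_center in the frame of row_small between -0.012 and 0.012 m and z of sample_small_center in the frame of row_small between 0.068 and 0.08 m and x of beaker_medium_center in the frame of row_medium between -0.087 and 0.087 m and y of beaker_medium_center in the frame of row_medium between -0.012 and 0.012 m and z of beaker_medium_center in the frame of row_medium between 0.052 and 0.064 m and x of sample_medium_center in the frame of row_medium between -0.087 and 0.087 m and y of sample_medium_center in the frame of row_medium between -0.012 and 0.012 m and z of sample_medium_center in the frame of row_medium between 0.052 and 0.064 m and x of beaker_large_center in the frame of row_large between -0.08 and 0.08 m and y of beaker_large_center in the frame of row_large between -0.012 and 0.012 m and z of beaker_large_center in the frame of row_large between 0.037 and 0.049 m and x of sample_large_center in the frame of row_large between -0.08 and 0.08 m and y of sample_large_center in the frame of row_large between -0.012 and 0.012 m and z of sample_large_center in the frame of row_large between 0.037 and 0.049 m); the robot touches nothing.
It fails at once if a bottle beside the stand is shifted by more than 25 mm or tipped ((distance of amber_bottle_center from where it was at the start of the episode above 0.025 m or angle between amber_bottle_center's own z axis and vertical above 0.25 rad) or (distance of reagent_bottle_center from where it was at the start of the episode above 0.025 m or angle between reagent_bottle_center's own z axis and vertical above 0.25 rad)).
It fails at once if a beaker that already stood in a row is shifted by more than 25 mm or tipped ((distance of sample_small_center from where it was at the start of the episode above 0.025 m or angle between sample_small_center's own z axis and vertical above 0.25 rad) or (distance of sample_medium_center from where it was at the start of the episode above 0.025 m or angle between sample_medium_center's own z axis and vertical above 0.25 rad) or (distance of sample_large_center from where it was at the start of the episode above 0.025 m or angle between sample_large_center's own z axis and vertical above 0.25 rad)).
It fails at once if a nested beaker is dropped (in free fall, touched by nothing, faster than 0.7 m/s) ((linear speed of beaker_small above 0.7 m/s and contact force between beaker_small and anything else below 0.01 N) or (linear speed of beaker_medium above 0.7 m/s and contact force between beaker_medium and anything else below 0.01 N) or (linear speed of beaker_large above 0.7 m/s and contact force between beaker_large and anything else below 0.01 N)).
It also fails if it takes over 72 s, if anything falls off the work surface, if the arm or the gripper's body presses on something with over 40 N, if the wrist force passes 120 N, or if a joint passes its speed limit or range.

## Working session

There is one attempt and no reset: what is moved stays moved. The work goes in short steps, Python scripts to look and compute and a shell command to move; the robot and the scene stay as the last step left them, time stands still between calls to the robot, and variables do not carry over. Pictures are saved under pics/ and viewed, about 8 in all and at most 12, crops included, and the job is handed in when it is done.

```bash
mkdir -p pics; ls; cat > h.py <<'E'
import numpy as np, cv2, json
from scipy.spatial.transform import Rotation as R
from cell import ctrl
def save(cam,name,crop=None,scale=1):
    d=ctrl.get_image(cam); f=d['frame']
    if crop: f=f[crop[1]:crop[3],crop[0]:crop[2]]
    f=cv2.resize(f,None,fx=scale,fy=scale,interpolation=cv2.INTER_CUBIC)
    cv2.imwrite('pics/'+name,cv2.cvtColor(f,cv2.COLOR_RGB2BGR)); return d
def Rcam(d):
    o=np.array(d['orientation'],float)
    if o.shape==(3,3): return o
    return R.from_euler('xyz',o).as_matrix()
def proj(d,P):
    Rc=Rcam(d); t=-Rc.T@np.array(d['origin'],float)
    K=np.array([[d['fx'],0,d['cx']],[0,d['fy'],d['cy']],[0,0,1.]])
    return cv2.projectPoints(np.atleast_2d(P).astype(float),cv2.Rodrigues(Rc.T)[0],t,K,np.array(d['D'],float))[0][:,0]
def ray(d,uv):
    K=np.array([[d['fx'],0,d['cx']],[0,d['fy'],d['cy']],[0,0,1.]])
    n=cv2.undistortPoints(np.array(uv,float).reshape(-1,1,2),K,np.array(d['D'],float))[:,0]
    v=np.c_[n,np.ones(len(n))]@Rcam(d).T
    return np.array(d['origin'],float),v/np.linalg.norm(v,axis=1)[:,None]
def onz(d,uv,z):
    o,v=ray(d,uv); return o+v*((z-o[2])/v[:,2])[:,None]
E
python3 - <<'E'
from h import *
for c in('scene','top'):
    d=save(c,c+'0.png',scale=1.4); print(c,d['origin'],d['orientation'],d['fx'])
    for t in ['stand','beaker_small_center','beaker_medium_center','beaker_large_center','row_small','row_medium','row_large','sample_small_center','sample_medium_center','sample_large_center','amber_bottle_center','reagent_bottle_center']:
        print(t,[(np.round(x['at']).tolist(),round(x['confidence'],2),np.round(proj(d,x['at'])[0]).tolist()) for x in ctrl.spot_point(c,t)])
s=ctrl.read_state();print(s['eef_pos'],s['tool_rot'],s['width'])
E
```

```text
pics
scene [127.82212132 758.38236858 963.15641537] [-2.35859557  0.01727601 -2.71427439] 405.54816806023143
stand [([556.0, 319.0, 2.0], 0.8, [211.0, 304.0]), ([582.0, -321.0, 49.0], 0.31, [296.0, 152.0]), ([658.0, 285.0, 53.0], 0.22, [183.0, 271.0])]
beaker_small_center [([539.0, 272.0, 93.0], 0.76, [221.0, 273.0])]
beaker_medium_center [([544.0, 284.0, 83.0], 0.76, [218.0, 278.0]), ([540.0, 270.0, 95.0], 0.47, [221.0, 272.0])]
beaker_large_center [([501.0, 102.0, 32.0], 0.93, [265.0, 245.0]), ([630.0, 147.0, 33.0], 0.72, [219.0, 243.0]), ([550.0, 299.0, 66.0], 0.63, [213.0, 286.0])]
row_small [([531.0, -214.0, 10.0], 0.8, [297.0, 182.0]), ([551.0, 300.0, 66.0], 0.43, [213.0, 286.0]), ([539.0, 272.0, 96.0], 0.29, [221.0, 273.0])]
row_medium [([546.0, -115.0, 8.0], 0.62, [281.0, 200.0])]
row_large [([511.0, -315.0, 5.0], 0.85, [313.0, 168.0]), ([455.0, 346.0, 71.0], 0.66, [237.0, 313.0])]
sample_small_center [([597.0, -223.0, 80.0], 0.93, [280.0, 160.0]), ([552.0, 322.0, 2.0], 0.74, [212.0, 306.0]), ([656.0, 287.0, 50.0], 0.23, [183.0, 272.0])]
sample_medium_center [([608.0, -126.0,
[... 893 characters left out ...]
525.0, -214.0, 3.0], 0.64, [351.0, 221.0])]
row_medium [([546.0, -114.0, 8.0], 0.89, [321.0, 211.0])]
row_large [([510.0, -310.0, 6.0], 0.66, [381.0, 228.0])]
sample_small_center [([595.0, -222.0, 82.0], 0.65, [360.0, 193.0]), ([608.0, -124.0, 62.0], 0.28, [327.0, 188.0])]
sample_medium_center [([609.0, -121.0, 64.0], 0.91, [326.0, 187.0]), ([545.0, 284.0, 81.0], 0.54, [192.0, 194.0])]
sample_large_center [([580.0, -321.0, 51.0], 0.7, [390.0, 204.0])]
amber_bottle_center [([458.0, 343.0, 65.0], 0.83, [170.0, 220.0])]
reagent_bottle_center [([657.0, 286.0, 52.0], 0.91, [199.0, 162.0])]
[214.76479276 613.49300023 231.28114284] [-3.14154750e+00  4.77989387e-05  1.23397594e+00] 85.49694482511954
```

View pics/scene0.png

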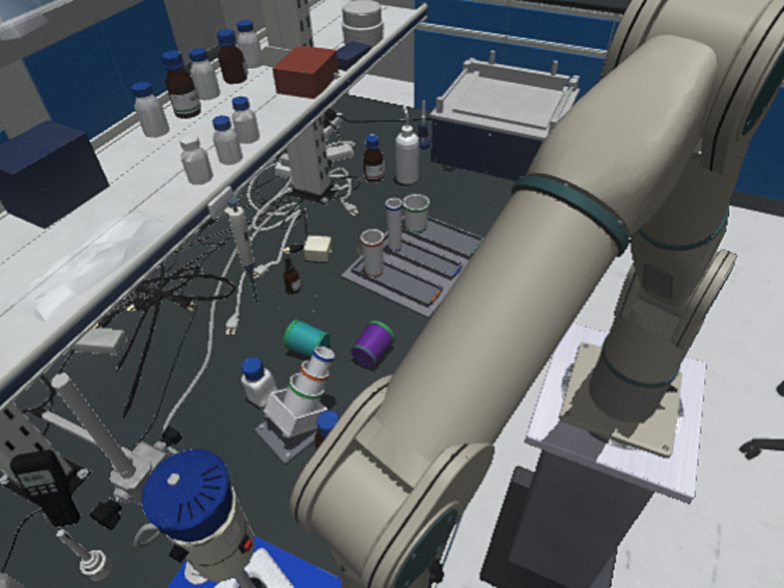

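View pics/top0.png

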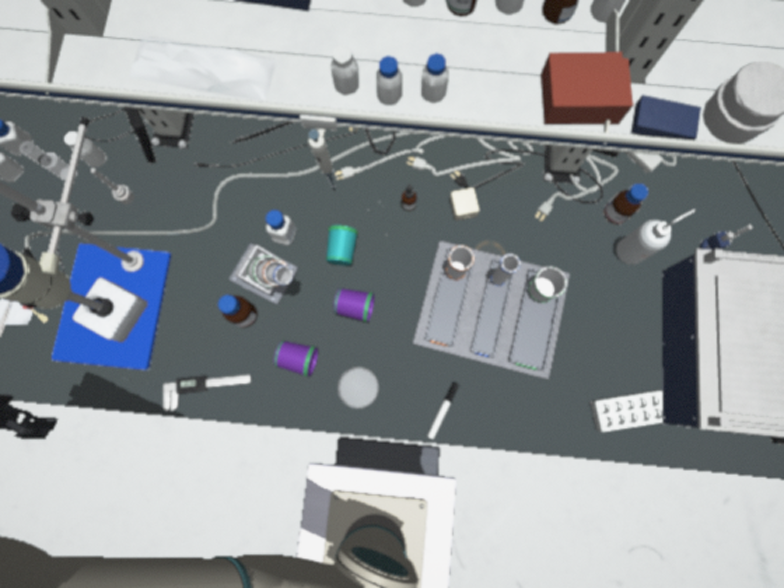

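```bash
cat >> h.py <<'E'
def nest(x,y,yaw):
    """{name:(foot centre, axis, length)} assuming flush on lower wall"""
    M=R.from_euler('z',yaw).as_matrix(); t=np.radians(32)
    a=M@[-np.sin(t),0,np.cos(t)]; lo=M@[-np.cos(t),0,-np.sin(t)]; o=np.array([x,y,36.])
    out={}
    for n,h,rf,rr,w,b in(('large',78,29,33,35,0),('medium',108,22,26,32.5,3),('small',140,16,19,30,6)):
        f=o+a*b+lo*(w-rf); e=o+a*(b+h)+lo*(w-rr); out[n]=(f,(e-f)/np.linalg.norm(e-f),h,rf,rr)
    return out
def ring(c,a,r,n=40):
    u=np.cross(a,[1,0,0]);u/=np.linalg.norm(u);v=np.cross(a,u);s=np.linspace(0,2*np.pi,n)
    return c+r*(np.cos(s)[:,None]*u+np.sin(s)[:,None]*v)
E
python3 - <<'E'
from h import *
from scipy.optimize import least_squares
obs=dict(stand=[[556,319,2],[561,325,0]],small=[[539,272,93],[537,268,90]],medium=[[544,284,83],[545,283,80]],large=[[550,299,66],[552,297,65]])
def res(p):
    N=nest(*p);r=[]
    for k,v in obs.items():
        P=np.array([p[0],p[1],0]) if k=='stand' else N[k][0]+N[k][1]*N[k][2]/2
        for o in v: r+=list(P-o)
    return np.array(r)
s=least_squares(res,[558,322,1.2]);p=s.x;print(p,np.round(s.fun.reshape(-1,3),1).tolist())
N=nest(*p)
rows=dict(medium=([546,-114.5],[608.5,-123.5]),small=([528,-214],[596,-222.5]),large=([510.5,-312.5],[580.5,-321]))
# row fit: common yaw, centre lines 100 apart
def rr(q):
    x,y,w=q;e=np.array([np.cos(w),np.sin(w)]);n=np.array([-e[1],e[0]]);r=[]
    for k,i in(('medium',1),('small',0),('large',-1)):
        c=np.array([x,y])+100*i*n; r+=list(c-rows[k][0]); r.append((np.array(rows[k][1])-c)@n)
    return np.array(r)
q=least_squares(rr,[528,-214,-.12]);print(q.x,np.round(q.fun.reshape(-1,3),1).tolist())
x,y,w=q.x
outs=[]
for c,cr in(('scene',[(165,230,245,335),(235,125,345,240)]),('top',[(140,150,230,240),(290,160,415,280)])):
    d=ctrl.get_image(c)
    for j,b in enumerate(cr):
        S=4; f=cv2.resize(d['frame'][b[1]:b[3],b[0]:b[2]],None,fx=S,fy=S,interpolation=cv2.INTER_CUBIC)[:,:,::-1].copy(); raw=f.copy()
        def pl(P,col): cv2.polylines(f,[np.round((proj(d,P)+.5-b[:2])*S).astype(int)],False,col,1)
        if j==0:
            for n,(ft,a,h,rf,r2) in N.items():
                pl(ring(ft+a*h,a,r2),(0,0,255))
            M=R.from_euler('z',p[2]).as_matrix()
            pl(np.array([[65,50,8],[-65,50,8],[-65,-50,8],[65,-50,8],[65,50,8]])@M.T+[p[0],p[1],0],(0,255,0))
        else:
            M=R.from_euler('z',w).as_matrix();n=M[:2,1]
            for i,hw in((1,29),(0,23),(-1,36)):
                C=np.r_[np.array([x,y])+100*i*n,0]
                pl(np.array([[106,hw,14],[-106,hw,14],[-106,-hw,14],[106,-hw,14],[106,hw,14]])@M.T+C,(0,255,0))
        outs.append(f)
def pad(f): return cv2.copyMakeBorder(f,0,max(0,500-f.shape[0]),0,max(0,520-f.shape[1]),0)[:500,:520]
cv2.imwrite('pics/nest.png',np.hstack([cv2.resize(outs[0],(320,420)),cv2.resize(outs[2],(420,420))]))
cv2.imwrite('pics/tray.png',np.hstack([cv2.resize(outs[1],(380,397)),cv2.resize(outs[3],(413,397))]))
E
```

```text
[558.24858865 319.51142001   1.19710226] [[2.2, 0.5, -2.0], [-2.8, -5.5, 0.0], [0.7, 0.2, 0.8], [2.7, 4.2, 3.8], [0.6, 0.7, -3.2], [-0.4, 1.7, -0.2], [-0.5, -1.9, 0.9], [-2.5, 0.1, 1.9]]
[ 5.28366825e+02 -2.12465397e+02 -1.65105262e-01] [[-1.2, 0.7, 0.9], [0.4, 1.5, 1.2], [1.4, 1.4, 1.5]]
```

View pics/nest.png

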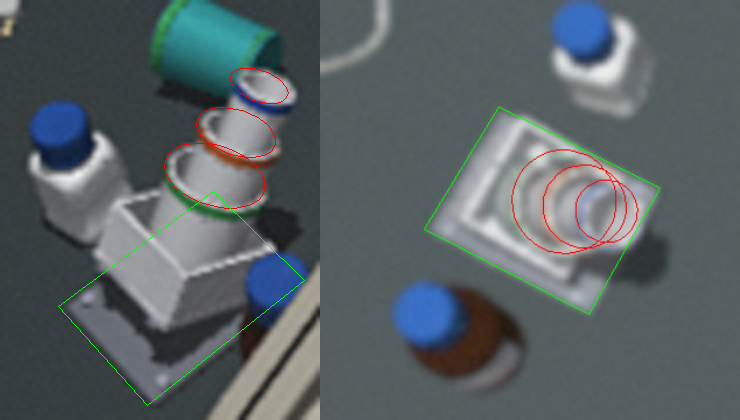

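View pics/tray.png

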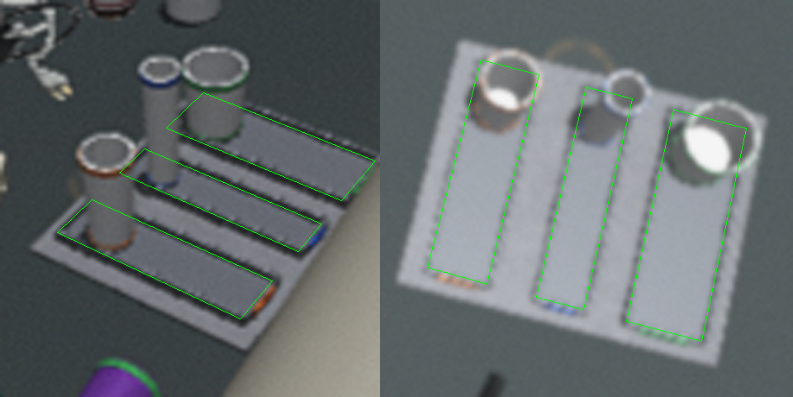

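```bash
cat >> h.py <<'E'
P=[558.25,319.5,1.197]; ROW=[528.4,-212.5,-0.165]
def toolR(axis,xd):
    z=-np.array(axis,float);z/=np.linalg.norm(z);x=np.array(xd,float);x-=z*(x@z);x/=np.linalg.norm(x)
    return np.c_[x,np.cross(z,x),z]
def goal(pos,Rm,msg=''):
    s=ctrl.read_state();R0=R.from_euler('xyz',s['tool_rot']).as_matrix()
    print(msg,'travel',np.round(R0.T@(np.array(pos)-s['eef_pos'])/10,2).tolist(),'angular',np.round(np.degrees(R.from_matrix(R0.T@Rm).as_rotvec()),1).tolist())
def lean(deg,yaw=P[2]):
    t=np.radians(deg);return R.from_euler('z',yaw).as_matrix()@[-np.sin(t),0,np.cos(t)]
XD=np.array([np.sin(P[2]),-np.cos(P[2]),0])
def rowpt(size,x):
    i={'medium':1,'small':0,'large':-1}[size];M=R.from_euler('z',ROW[2]).as_matrix()
    return np.r_[ROW[:2],0]+M@[x,100*i,0]
def st():
    s=ctrl.read_state();print('t',round(s['clock'],2),'pos',np.round(s['eef_pos'],1),'rot',np.round(s['tool_rot'],3),'F',np.round(s['force'],1),'w',round(s['width'],1),'q',np.round(s['qpos'],2))
E
python3 - <<'E'
from h import *
for n,(f,a,h,*_) in nest(*P).items(): print(n,'rim',np.round(f+a*h,1),'tilt',np.degrees(np.arccos(a[2])))
f,a,h,*_=nest(*P)['small']
rim=f+a*h+[-2.5,-3.3,-3]; ax=lean(32.5); print(rim,rim+ax*70)
goal(rim+ax*70,toolR(ax,XD)); st()
E
```

```text
large rim [542.6 279.5 101. ] tilt 29.064326553578848
medium rim [534.8 259.6 126.6] tilt 29.878903603338564
small rim [526.6 238.8 154. ] tilt 30.772421167865463
[524.09849518 235.50516525 150.95829596] [510.36476441 200.49131231 209.99569716]
 travel [-29.21, 41.55, 2.13] angular [25.1, 26.1, 89.4]
t 1.4 pos [214.8 613.5 231.3] rot [-3.142  0.     1.234] F [ 0.1 -0.1 -0. ] w 85.3 q [-1.3   0.63  0.04  1.52 -0.03  1.   -0.02]
```

```bash
python3 -m creep '[{"hand":1,"travel":[-8,12,-5],"angular":[7,7,25]},{"hand":1,"travel":[-8,12,-5],"angular":[7,7,25]},{"hand":1,"travel":[-8,12,-5],"angular":[7,7,25]},{"hand":1,"travel":[-18,26,-5],"angular":[16,16,56]},{"hand":1,"travel":[-18,26,-5],"angular":[16,16,56]},{"hand":1,"travel":[-18,26,-5],"angular":[16,16,56]},{"hand":1,"travel":[-18,26,-5],"angular":[16,16,56]},{"hand":1,"travel":[-29.2,41.5,-3],"angular":[25,26,89.4]},{"hand":1,"travel":[-29.2,41.5,-3],"angular":[25,26,89.4]},{"hand":1,"travel":[-29.2,41.5,-3],"angular":[25,26,89.4]},{"hand":1,"travel":[-29.2,41.5,-3],"angular":[25,26,89.4]},{"hand":1,"travel":[-29.2,41.5,2],"angular":[25,26,89.4]},{"hand":1,"travel":[-29.2,41.5,2],"angular":[25,26,89.4]},{"hand":1,"travel":[-29.2,41.5,2],"angular":[25,26,89.4]},{"hand":1,"travel":[-29.2,41.5,2],"angular":[25,26,89.4]}]'
python3 - <<'E'
from h import *
st()
f,a,h,*_=nest(*P)['small']
rim=f+a*h+[-2.5,-3.3,-3]; ax=lean(32.5)
goal(rim-ax*28,toolR(ax,XD))
d=ctrl.get_image('scene')
for n in('small','medium','large'):print(n,[(np.round(x['at']).tolist(),round(x['confidence'],2)) for x in ctrl.spot_point('scene',f'beaker_{n}_center')])
b=(150,210,290,340);S=4
f2=cv2.resize(d['frame'][b[1]:b[3],b[0]:b[2]],None,fx=S,fy=S,interpolation=cv2.INTER_CUBIC)[:,:,::-1].copy()
cv2.polylines(f2,[np.round((proj(d,ring(rim,ax,19))+.5-b[:2])*S).astype(int)],False,(0,0,255),1)
cv2.imwrite('pics/pre1.png',f2)
E
```

```text
clock: 2.9
eef_pos: [510.6, 200.6, 211.8]
tool_rot: [-2.576, -0.001, -0.374]
force: [0.3, 0.0, 0.8]
width: 85.3
t 2.9 pos [510.6 200.6 211.8] rot [-2.576e+00 -1.000e-03 -3.740e-01] F [0.3 0.  0.8] w 85.3 q [-0.01  0.46 -0.15  2.15 -1.09  0.48  0.46]
 travel [-0.03, 0.1, 9.94] angular [0.1, -0.1, 0.0]
small [([540.0, 270.0, 92.0], 0.72)]
medium [([544.0, 283.0, 82.0], 0.66)]
large [([499.0, 100.0, 36.0], 0.91), ([366.0, 213.0, 31.0], 0.9), ([551.0, 297.0, 64.0], 0.86), ([632.0, 146.0, 32.0], 0.82)]
```

View pics/pre1.png

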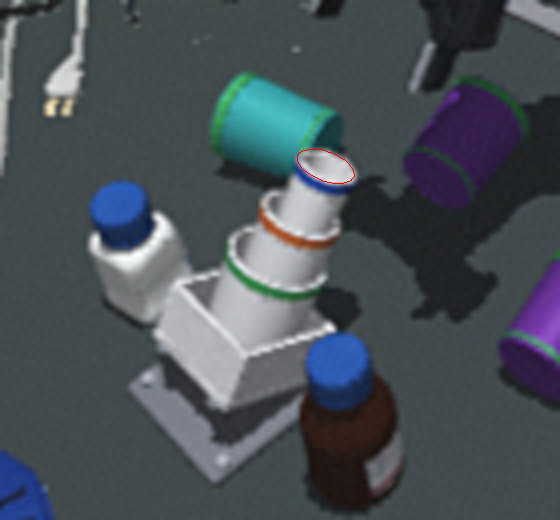

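```bash
python3 -m creep '[{"hand":1,"travel":[0,0,2],"angular":[0,0,0]},{"hand":1,"travel":[0,0,4],"angular":[0,0,0]},{"hand":1,"travel":[0,0.1,6],"angular":[0,0,0]},{"hand":1,"travel":[0,0.1,8],"angular":[0,0,0]},{"hand":1,"travel":[0,0.1,9],"angular":[0,0,0]},{"hand":1,"travel":[0,0.1,10],"angular":[0,0,0]},{"hand":1,"travel":[0,0.1,10],"angular":[0,0,0]}]'
python3 - <<'E'
from h import *
st()
f,a,h,*_=nest(*P)['small']
rim=f+a*h+[-2.5,-3.3,-3]; ax=lean(32.5)
goal(rim-ax*29,toolR(ax,XD))
E
```

```text
clock: 3.8
eef_pos: [538.0, 248.5, 136.3]
tool_rot: [-2.587, 0.011, -0.362]
force: [-0.3, -0.1, -0.1]
width: 85.6
t 3.8 pos [538.  248.5 136.3] rot [-2.587  0.011 -0.362] F [-0.3 -0.1 -0.1] w 85.6 q [ 0.07  0.67 -0.42  2.1  -1.1   0.23  0.46]
 travel [-0.81, 0.65, 0.76] angular [0.7, 0.9, 0.3]
```

```bash
python3 - <<'E'
from h import *
import itertools
from scipy.optimize import least_squares
s=ctrl.read_state()
D=[([-1.3,0.628,0.038,1.517,-0.027,0.996,-0.02],[214.781,613.504,231.313],[-3.14154750,4.8e-05,1.23397594]),
([-0.01,.46,-.15,2.15,-1.09,.48,.46],[510.6,200.6,211.8],[-2.576,-.001,-.374]),
(list(s['qpos']),list(s['eef_pos']),list(s['tool_rot']))]
json.dump(D,open('data.json','w'))
print(np.round(s['qpos'],3))
def rot(q,sg,o1,o7):
    f=lambda ax,a:R.from_euler(ax,a)
    return f('z',sg[0]*q[0]+o1)*f('y',sg[1]*q[1])*f('z',sg[2]*q[2])*f('y',sg[3]*q[3])*f('z',sg[4]*q[4])*f('y',sg[5]*q[5])*f('z',sg[6]*q[6]+o7)
best=[]
for sg in itertools.product([1,-1],repeat=7):
  if sg[1]<0: continue
  for o in itertools.product([0,np.pi/2,np.pi,-np.pi/2],repeat=2):
    fun=lambda o:np.concatenate([(rot(q,sg,*o).inv()*R.from_euler('xyz',t)).as_rotvec() for q,_,t in D])
    e=np.linalg.norm(fun(o))
    best.append((e,sg,o))
best.sort(key=lambda x:x[0])
for e,sg,o in best[:4]: print(round(e,3),sg,o)
E
```

```text
[ 0.068  0.667 -0.416  2.097 -1.099  0.233  0.464]
0.007 (-1, 1, -1, 1, -1, 1, -1) (0, 3.141592653589793)
0.889 (-1, 1, 1, 1, -1, 1, -1) (0, 3.141592653589793)
0.919 (-1, 1, 1, 1, -1, 1, -1) (1.5707963267948966, -1.5707963267948966)
0.98 (-1, 1, 1, 1, 1, 1, 1) (3.141592653589793, 0)
```

```bash
cat > kin.py <<'E'
from h import *
from scipy.optimize import least_squares
SG=[-1,1,-1,1,-1,1,-1];AX='zyzyzyz'
LO=np.array([-3.06,-.37,-1.25,.18,-1.1,.23,-2.94]);HI=np.array([3.06,2.12,1.32,2.47,4.24,1.98,2.94])
def pre(q):
    r=R.identity();out=[]
    for i in range(7):
        r=r*R.from_euler(AX[i],SG[i]*q[i]+(np.pi if i==6 else 0));out.append(r.as_matrix())
    return out
def A(q):
    p=pre(q);c=[np.array([[0,0,1.]]).T]
    for i in(1,3,5): c+= [p[i][:,[0]],p[i][:,[2]]]
    return np.hstack(c)
def fit(D):
    M=np.vstack([A(q) for q,_,_ in D]);y=np.concatenate([p for _,p,_ in D])
    x=np.linalg.lstsq(M,y,rcond=None)[0];return x,np.abs(M@x-y).max()
L=fit(json.load(open('data.json')))[0]
def fk(q): return A(q)@L,pre(q)[6]
def ik(pos,Rm,q0,n=60,seed=0,m=.03):
    g=np.random.default_rng(seed);sols=[]
    for k in range(n):
        s=np.array(q0) if k==0 else g.uniform(LO+.05,HI-.05)
        f=lambda q:np.r_[(fk(q)[0]-pos)/100,R.from_matrix(fk(q)[1].T@Rm).as_rotvec(),1e-3*(q-(LO+HI)/2)/(HI-LO)]
        o=least_squares(f,np.clip(s,LO+m,HI-m),bounds=(LO+m/2,HI-m/2))
        e=np.linalg.norm(o.fun[:6])
        if e<.01: sols.append((np.abs(o.x-q0).max(),o.x))
    sols.sort(key=lambda t:t[0]);return sols
E
python3 - <<'E'
from kin import *
D=json.load(open('data.json'));print(fit(D))
q0=ctrl.read_state()['qpos']
f,a,h,*_=nest(*P)['small'];rim=f+a*h+[-2.5,-3.3,-3]
for tilt in(32.5,25,18):
  for X in(XD,-XD):
    ax=lean(32.5);tz=lean(tilt);gp=rim-ax*10;pos=gp-tz*19
    for name,p in(('grip',pos),('out',pos+ax*150)):
        S=ik(p,toolR(tz,X),q0,25); print(tilt,X[0]>0,name,len(S),[np.round(s[1],2).tolist() for s in S[:2]])
E
```

```text
Still running in the background as job /tmp/bash_jobs.1000/8d359e4f918e (pid 647). You'll get a notice when it ends.
```

```bash
cat /tmp/bash_jobs.1000/8d359e4f918e/stdout; kill -- -$(cat /tmp/bash_jobs.1000/8d359e4f918e/pid)
python3 - <<'E'
s=open('kin.py').read()
i=s.index('def pre');j=s.index('def A(')
s=s[:i]+'''def pre(q):
    r=np.eye(3);out=[]
    for i in range(7):
        t=SG[i]*q[i]+(np.pi if i==6 else 0);c,n=np.cos(t),np.sin(t)
        r=r@(np.array([[c,-n,0],[n,c,0],[0,0,1]]) if AX[i]=='z' else np.array([[c,0,n],[0,1,0],[-n,0,c]]));out.append(r)
    return out
'''+s[j:]
k=s.index('        f=lambda q');
s=s.replace('''f=lambda q:np.r_[(fk(q)[0]-pos)/100,R.from_matrix(fk(q)[1].T@Rm).as_rotvec(),''','''f=lambda q:np.r_[(lambda p,r:np.r_[(p-pos)/100,sum(np.cross(r[:,i],Rm[:,i]) for i in range(3))/2,sum(np.abs(r-Rm).sum(0))/10*(np.trace(r.T@Rm)<0)])(*fk(q)),''').replace('o.fun[:6]','o.fun[:7]').replace('bounds=(LO+m/2,HI-m/2))','bounds=(LO+m/2,HI-m/2),max_nfev=40)')
open('kin.py','w').write(s)
E
export OMP_NUM_THREADS=1 OPENBLAS_NUM_THREADS=1
timeout 200 python3 -u - <<'E'
from kin import *
import time
D=json.load(open('data.json'));print(fit(D))
q0=ctrl.read_state()['qpos']
f,a,h,*_=nest(*P)['small'];rim=f+a*h+[-2.5,-3.3,-3]
for tilt in(32.5,22):
  for X in(XD,-XD):
    ax=lean(32.5);tz=lean(tilt);gp=rim-ax*10;pos=gp-tz*19
    for name,p in(('grip',pos),('out',pos+ax*150)):
        t=time.time();S=ik(p,toolR(tz,X),q0,15); print(round(time.time()-t,1),tilt,X[0]>0,name,len(S),[np.round(s[1],2).tolist() for s in S[:3]])
E
```

```text
(array([402.5245599 , -34.56313612, 512.100238  ,  -0.89611897,
       352.69767454, -80.26842198, 415.22151865]), np.float64(24.635638134891508))
2.9 32.5 True grip 0 []
3.5 32.5 True out 4 [[0.37, 0.38, -0.48, 2.17, -0.76, 0.5, 0.21], [-0.02, 0.35, -0.03, 2.14, -0.95, 0.63, 0.35], [0.49, 0.4, -0.62, 2.18, -0.67, 0.46, 0.14]]
2.7 32.5 False grip 1 [[0.67, 1.09, -0.97, 2.12, 1.47, 0.27, 1.46]]
3.2 32.5 False out 5 [[0.85, 0.58, -1.04, 2.25, -0.06, 0.31, 2.78], [-0.14, 0.35, 0.11, 2.13, -0.99, 0.67, -2.76], [0.01, 0.35, -0.07, 2.14, -0.93, 0.62, -2.8]]
3.7 22 True grip 3 [[-0.22, 0.64, -0.15, 2.08, -0.86, 0.26, 0.11], [-0.29, 0.64, -0.07, 2.07, -0.95, 0.3, 0.18], [0.42, 0.86, -0.76, 2.1, 0.93, 0.26, -1.36]]
3.8 22 True out 3 [[-0.21, 0.33, 0.08, 2.08, -0.63, 0.63, -0.02], [0.16, 0.35, -0.33, 2.1, -0.42, 0.56, -0.18], [0.37, 0.38, -0.57, 2.12, -0.26, 0.52, -0.31]]
3.5 22 False grip 5 [[0.42, 0.87, -0.77, 2.09, 0.95, 0.27, 1.77], [-0.39, 0.64, 0.05, 2.05, -1.05, 0.37, -2.89], [-0.38, 0.64, 0.04, 2.05, -1.04, 0.36, -2.9]]
3.3 22 False out 5 [[0.74, 0.53, -1.0, 2.14, 0.23, 0.5, 2.42], [-0.8, 0.42, 0.79, 2.06, -0.94, 0.83, -2.92], [-0.8, 0.42, 0.79, 2.06, -0.94, 0.83, -2.92]]
```

```bash
python3 - <<'E'
from h import *
f,a,h,*_=nest(*P)['small'];rim=f+a*h+[-2.5,-3.3,-3];ax=lean(32.5);tz=lean(21)
goal(rim-ax*9-tz*19,toolR(tz,XD))
E
```

```text
travel [-0.82, 1.03, 0.62] angular [-10.8, 0.9, 0.3]
```

```bash
python3 -m creep '[{"hand":1,"travel":[-0.4,0.5,0],"angular":[-5,0.5,0]},{"hand":1,"travel":[-0.8,1.0,0],"angular":[-10.8,0.9,0.3]},{"hand":1,"travel":[-0.8,1.0,0.3],"angular":[-10.8,0.9,0.3]},{"hand":1,"travel":[-0.8,1.0,0.6],"angular":[-10.8,0.9,0.3]},{"hand":1,"travel":[-0.8,1.0,0.6],"angular":[-10.8,0.9,0.3]},{"hand":1,"travel":[-0.8,1.0,0.6],"angular":[-10.8,0.9,0.3]}]'
python3 - <<'E'
from h import *
st()
f,a,h,*_=nest(*P)['small'];rim=f+a*h+[-2.5,-3.3,-3];ax=lean(32.5);tz=lean(21)
goal(rim-ax*9-tz*19,toolR(tz,XD))
E
```

```text
clock: 4.4
eef_pos: [528.6, 244.9, 125.5]
tool_rot: [-2.775, 0.001, -0.376]
force: [0.1, -0.3, 0.2]
width: 85.1
t 4.4 pos [528.6 244.9 125.5] rot [-2.775e+00  1.000e-03 -3.760e-01] F [ 0.1 -0.3  0.2] w 85.1 q [-0.31  0.62 -0.01  2.05 -0.88  0.36  0.12]
 travel [-0.07, -0.12, 0.04] angular [-0.0, -0.0, -0.1]
```

Pose reached within about 1 mm. Close.

```bash
python3 -m creep '[{"hand":0,"travel":[0,0,0],"angular":[0,0,0]},{"hand":0,"travel":[0,0,0],"angular":[0,0,0]},{"hand":0,"travel":[0,0,0],"angular":[0,0,0]},{"hand":0,"travel":[0,0,0],"angular":[0,0,0]},{"hand":0,"travel":[0,0,0],"angular":[0,0,0]},{"hand":0,"travel":[0,0,0],"angular":[0,0,0]},{"hand":0,"travel":[0,0,0],"angular":[0,0,0]},{"hand":0,"travel":[0,0,0],"angular":[0,0,0]}]'
python3 - <<'E'
from h import *
st()
s=ctrl.read_state();R0=R.from_euler('xyz',s['tool_rot']).as_matrix();ax=lean(32.5)
d=R0.T@ax; print('pull dir per cm',d, '12cm',d*12)
E
```

```text
clock: 5.2
eef_pos: [528.8, 244.7, 125.8]
tool_rot: [-2.775, 0.0, -0.376]
force: [-1.6, -3.3, 4.6]
width: 35.3
t 5.2 pos [528.8 244.7 125.8] rot [-2.775  0.    -0.376] F [-1.6 -3.3  4.6] w 35.3 q [-0.31  0.62 -0.01  2.05 -0.88  0.36  0.12]
pull dir per cm [ 0.00122836  0.19886526 -0.98002607] 12cm [  0.01474029   2.38638309 -11.76031286]
```

```bash
python3 - <<'E'
from h import *
a=ctrl.get_image('scene')['frame'][200:340,130:290];b=ctrl.get_image('top')['frame'][150:245,140:240]
z=lambda f,w,h:cv2.resize(f,(w,h),interpolation=cv2.INTER_CUBIC)[:,:,::-1]
cv2.imwrite('pics/g1.png',np.hstack([z(a,480,420),z(b,316,300) if 0 else cv2.copyMakeBorder(z(b,316,300),0,120,0,0,0)]))
E
```

```text
(no output)
```

View pics/g1.png

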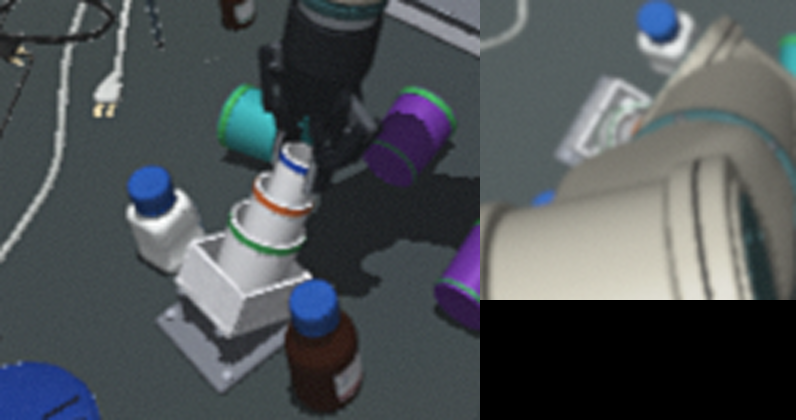

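```bash
python3 - <<'E'
from h import *
d=ctrl.get_image('scene');s=ctrl.read_state();R0=R.from_euler('xyz',s['tool_rot']).as_matrix();t=s['eef_pos']
f,a,h,*_=nest(*P)['small'];rim=f+a*h+[-2.5,-3.3,-3]
b=(180,225,250,280);S=8
f2=cv2.resize(d['frame'][b[1]:b[3],b[0]:b[2]],None,fx=S,fy=S,interpolation=cv2.INTER_CUBIC)[:,:,::-1].copy()
def pl(Q,c): cv2.polylines(f2,[np.round((proj(d,Q)+.5-b[:2])*S).astype(int)],True,c,1)
pl(ring(rim,lean(32.5),19),(0,0,255))
for sx in(17.7,-17.7):
    pl([t+R0@[sx,y,z] for y,z in((-11,0),(11,0),(11,-35),(-11,-35))],(0,255,0))
cv2.imwrite('pics/g2.png',f2);st()
E
```

```text
t 5.35 pos [528.8 244.7 125.7] rot [-2.775  0.    -0.376] F [-1.6 -3.6  5.4] w 34.7 q [-0.31  0.62 -0.01  2.05 -0.88  0.36  0.12]
```

View pics/g2.png

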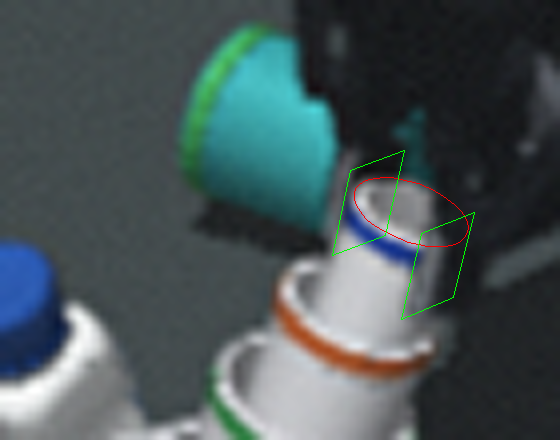

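```bash
python3 -m creep '[{"hand":0.7,"travel":[0,0,0],"angular":[0,0,0]},{"hand":0.7,"travel":[0,0,0],"angular":[0,0,0]},{"hand":0.7,"travel":[0,0,0],"angular":[0,0,0]},{"hand":0.7,"travel":[0,-0.4,0],"angular":[0,0,0]},{"hand":0.7,"travel":[0,-0.8,0],"angular":[0,0,0]},{"hand":0.7,"travel":[0,-0.8,0],"angular":[0,0,0]},{"hand":0,"travel":[0,-0.8,0],"angular":[0,0,0]},{"hand":0,"travel":[0,-0.8,0],"angular":[0,0,0]},{"hand":0,"travel":[0,-0.8,0],"angular":[0,0,0]},{"hand":0,"travel":[0,-0.8,0],"angular":[0,0,0]},{"hand":0,"travel":[0,-0.8,0],"angular":[0,0,0]},{"hand":0,"travel":[0,-0.8,0],"angular":[0,0,0]},{"hand":0,"travel":[0,-0.8,0],"angular":[0,0,0]}]'
python3 - <<'E'
from h import *
st()
i=cv2.imread('pics/top0.png');hsv=cv2.cvtColor(i,cv2.COLOR_BGR2HSV)[240:310,230:310].astype(int)
for n,(lo,hi) in dict(orange=(2,20),green=(40,85),blue=(105,135)).items():
    m=(hsv[...,0]>=lo)&(hsv[...,0]<=hi)&(hsv[...,1]>45);y,x=np.nonzero(m);print(n,m.sum(),(x.mean()+230)/1.4,(y.mean()+240)/1.4,(x.max()+230)/1.4 if m.any() else 0)
d=ctrl.get_image('top')
for n,(f,a,h,rf,rr) in nest(*P).items():print(n,proj(d,f+a*h)[0])
E
```

```text
clock: 6.65
eef_pos: [531.4, 251.6, 128.7]
tool_rot: [-2.775, 0.0, -0.376]
force: [-1.3, -1.1, 3.5]
width: 34.8
t 6.65 pos [531.4 251.6 128.7] rot [-2.775  0.    -0.376] F [-1.3 -1.1  3.5] w 34.8 q [-0.33  0.62  0.01  2.03 -0.87  0.37  0.1 ]
orange 133 176.16004296455426 215.66595059076263 192.14285714285717
green 0 nan nan 0
blue 156 172.06043956043956 212.4038461538462 199.2857142857143
large [191.88097931 192.63101862]
medium [196.15119813 193.61073952]
small [200.83339636 194.65493862]<stdin>:5: RuntimeWarning: Mean of empty slice.
  ret = ret.dtype.type(ret / rcount)
```

```bash
python3 -m creep '[{"hand":0,"travel":[0,0.1,-0.5],"angular":[0,0,0]},{"hand":0,"travel":[0,0.2,-1],"angular":[0,0,0]},{"hand":0,"travel":[0,0.4,-2],"angular":[0,0,0]},{"hand":0,"travel":[0,0.6,-3],"angular":[0,0,0]},{"hand":0,"travel":[0,0.8,-4],"angular":[0,0,0]},{"hand":0,"travel":[0,0.8,-4],"angular":[0,0,0]}]'
python3 - <<'E'
from h import *
st()
d=ctrl.get_image('scene');s=ctrl.read_state();R0=R.from_euler('xyz',s['tool_rot']).as_matrix();t=s['eef_pos']
b=(170,215,250,295);S=7
f2=cv2.resize(d['frame'][b[1]:b[3],b[0]:b[2]],None,fx=S,fy=S,interpolation=cv2.INTER_CUBIC)[:,:,::-1].copy()
def pl(Q,c): cv2.polylines(f2,[np.round((proj(d,Q)+.5-b[:2])*S).astype(int)],True,c,1)
for sx in(17.7,-17.7): pl([t+R0@[sx,y,z] for y,z in((-11,0),(11,0),(11,-35),(-11,-35))],(0,255,0))
cv2.imwrite('pics/g3.png',f2)
for n in('small','medium'):print(n,[(np.round(x['at']).tolist(),round(x['confidence'],2)) for x in ctrl.spot_point('scene',f'beaker_{n}_center')])
E
```

```text
clock: 7.3
eef_pos: [524.1, 230.3, 164.8]
tool_rot: [-2.774, -0.002, -0.378]
force: [-0.1, 0.4, -0.4]
width: 34.7
t 7.3 pos [524.1 230.3 164.8] rot [-2.774e+00 -2.000e-03 -3.780e-01] F [-0.1  0.4 -0.4] w 34.7 q [-0.34  0.54  0.07  2.04 -0.81  0.45  0.06]
small [([531.0, 251.0, 127.0], 0.9)]
medium [([544.0, 285.0, 83.0], 0.81), ([549.0, 296.0, 63.0], 0.32)]
```

View pics/g3.png

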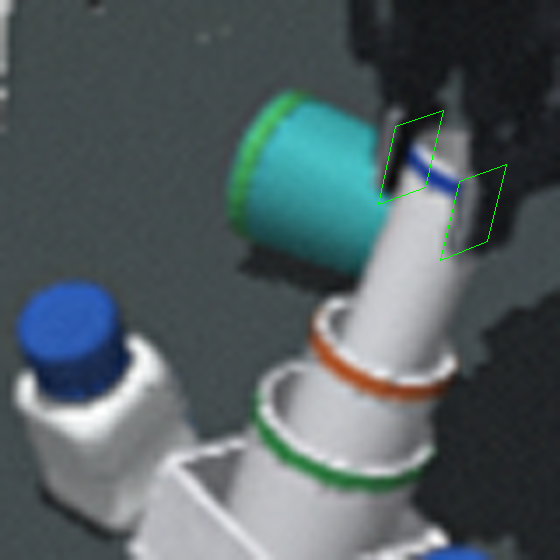

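```bash
python3 -m creep '[{"hand":0,"travel":[0,0.3,-1.5],"angular":[0,0,0]},{"hand":0,"travel":[0,0.6,-3],"angular":[0,0,0]},{"hand":0,"travel":[0,0.9,-4.5],"angular":[0,0,0]},{"hand":0,"travel":[0,1.2,-6],"angular":[0,0,0]},{"hand":0,"travel":[0,1.5,-7.5],"angular":[0,0,0]},{"hand":0,"travel":[0,1.8,-9],"angular":[0,0,0]},{"hand":0,"travel":[0,2,-10],"angular":[0,0,0]},{"hand":0,"travel":[0,2,-10],"angular":[0,0,0]}]'
python3 - <<'E'
from h import *
st()
b=[0,.199,-.98]
def up(bt,e):  # tool R with beaker axis (tool frame bt) vertical, tool x along e
    e=np.array(e)/np.linalg.norm(e);th=np.arctan2(bt[1],-bt[2]);
    y0=np.cross([0,0,-1.],e);return np.c_[e,y0,[0,0,-1.]]@R.from_rotvec([-th,0,0]).as_matrix() 
w=ROW[2];e=[np.cos(w),np.sin(w),0]
U=up(b,e);print(U@b)
t=rowpt('small',-50);print(t)
gp=t+[0,0,4+129.4+80]
goal(gp+U[:,2]*19,U)
for c in('scene','top'):
  ctrl.get_image(c);print([(np.round(x['at']).tolist(),round(x['confidence'],2)) for x in ctrl.spot_point(c,'beaker_small_center')])
E
```

```text
clock: 8.25
eef_pos: [504.1, 179.6, 251.4]
tool_rot: [-2.773, -0.003, -0.378]
force: [-0.1, -0.6, -0.7]
width: 34.7
t 8.25 pos [504.1 179.6 251.4] rot [-2.773 -0.003 -0.378] F [-0.1 -0.6 -0.7] w 34.7 q [-0.34  0.37  0.19  2.03 -0.66  0.65 -0.03]
[-4.05007046e-18 -1.90300603e-17  1.00000050e+00]
[ 479.07908223 -204.28738345    0.        ]
 travel [11.9, 36.54, -8.02] angular [-32.5, -1.2, -12.3]
[([513.0, 198.0, 219.0], 0.73)]
[([508.0, 197.0, 212.0], 0.56)]
```

```bash
python3 -m creep '[{"hand":0,"travel":[0.5,1.5,-0.5],"angular":[-2,0,-1]},{"hand":0,"travel":[1.5,4.5,-1],"angular":[-5,0,-2]},{"hand":0,"travel":[2.5,7.5,-1.7],"angular":[-8,0,-3]},{"hand":0,"travel":[3.5,10.8,-2.4],"angular":[-11,-0.4,-4]},{"hand":0,"travel":[4.6,14,-3.1],"angular":[-14,-0.5,-5]},{"hand":0,"travel":[5.7,17.4,-3.8],"angular":[-17,-0.6,-6]},{"hand":0,"travel":[6.8,20.8,-4.6],"angular":[-20,-0.7,-7]},{"hand":0,"travel":[7.9,24.2,-5.3],"angular":[-23,-0.8,-8.5]},{"hand":0,"travel":[9,27.6,-6],"angular":[-26,-1,-10]},{"hand":0,"travel":[10,30.7,-6.7],"angular":[-29,-1.1,-11]},{"hand":0,"travel":[11,33.8,-7.4],"angular":[-31.5,-1.2,-12]},{"hand":0,"travel":[11.7,35.8,-7.9],"angular":[-32.5,-1.2,-12.3]},{"hand":0,"travel":[11.9,36.5,-8],"angular":[-32.5,-1.2,-12.3]},{"hand":0,"travel":[11.9,36.5,-8],"angular":[-32.5,-1.2,-12.3]},{"hand":0,"travel":[11.9,36.5,-8],"angular":[-32.5,-1.2,-12.3]}]'
cat >> h.py <<'E'
def vert(cam,thing,near,d=None):
    """image-based: mask of thing nearest 'near' px; return centroid & principal axis"""
    d=ctrl.get_image(cam);out=[]
    for r in ctrl.regions_of(cam,thing):
        ys,xs=np.nonzero(r['region'])
        if len(xs)<10: continue
        out.append((np.hypot(xs.mean()-near[0],ys.mean()-near[1]),r))
    return d,(min(out,key=lambda t:t[0])[1] if out else None)
E
python3 - <<'E'
from h import *
st()
for c in('scene','top'):
  d=ctrl.get_image(c);print([(np.round(x['at']).tolist(),round(x['confidence'],2)) for x in ctrl.spot_point(c,'beaker_small_center')])
  d=save(c,c+'p.png')
a=cv2.imread('pics/scenep.png');b=cv2.imread('pics/topp.png')
a=cv2.resize(a[100:230,230:360],(420,420),interpolation=cv2.INTER_CUBIC);b=cv2.resize(b[150:275,290:410],(380,396),interpolation=cv2.INTER_CUBIC)
cv2.imwrite('pics/p1.png',np.hstack([a,cv2.copyMakeBorder(b,0,24,0,0,0)]))
E
```

```text
clock: 9.95
eef_pos: [478.3, -205.3, 192.5]
tool_rot: [2.941, 0.004, -0.162]
force: [-0.7, 0.2, -0.4]
width: 35.5
t 9.95 pos [ 478.3 -205.3  192.5] rot [ 2.941  0.004 -0.162] F [-0.7  0.2 -0.4] w 35.5 q [-0.12  0.54  0.49  1.96 -0.08  0.67  0.21]
[([480.0, -208.0, 149.0], 0.54)]
[([476.0, -206.0, 148.0], 0.51)]
```

View pics/p1.png

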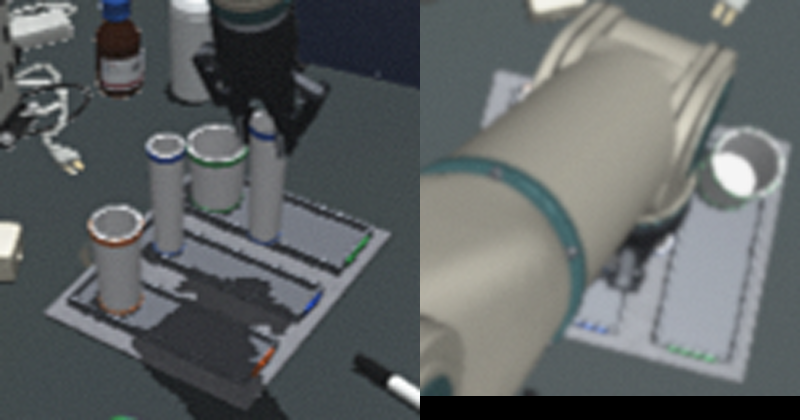

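```bash
python3 -m creep '[{"hand":0,"travel":[0,-0.3,1.5],"angular":[0,0,0]},{"hand":0,"travel":[0,-0.6,3],"angular":[0,0,0]},{"hand":0,"travel":[0,-0.9,4.5],"angular":[0,0,0]},{"hand":0,"travel":[0,-1.16,5.7],"angular":[0,0,0]},{"hand":0,"travel":[0,-1.35,6.6],"angular":[0,0,0]},{"hand":0,"travel":[0,-1.41,6.9],"angular":[0,0,0]},{"hand":0,"travel":[0,-1.41,6.9],"angular":[0,0,0]}]'
python3 -m creep '[{"hand":0,"travel":[0,-0.04,0.2],"angular":[0,0,0]},{"hand":0,"travel":[0,-0.08,0.4],"angular":[0,0,0]},{"hand":0,"travel":[0,-0.08,0.4],"angular":[0,0,0]}]'
```

```text
clock: 10.95
eef_pos: [478.2, -205.9, 122.5]
tool_rot: [2.94, 0.004, -0.162]
force: [0.8, -0.3, -0.4]
width: 34.9
clock: 11.25
eef_pos: [479.2, -207.1, 121.8]
tool_rot: [2.939, 0.0, -0.163]
force: [-4.1, 4.3, 29.7]
width: 35.1
```

```bash
python3 - <<'E'
from h import *
for c in('scene','top'):
  d=ctrl.get_image(c)
  for t in('beaker_small_center','sample_small_center'):print(c,t,[(np.round(x['at'],1).tolist(),round(x['confidence'],2)) for x in ctrl.spot_point(c,t)])
d=ctrl.get_image('scene')
Z=lambda x,y:R.from_euler('z',ROW[2]).apply([x,y,0])+np.r_[ROW[:2],0]
b=(255,130,335,205);S=9
f2=cv2.resize(d['frame'][b[1]:b[3],b[0]:b[2]],None,fx=S,fy=S,interpolation=cv2.INTER_CUBIC)[:,:,::-1].copy()
def pl(Q,c): cv2.polylines(f2,[np.round((proj(d,Q)+.5-b[:2])*S).astype(int)],True,c,1)
pl(ring(Z(-50,0)+[0,0,4],np.array([0,0,1.]),16),(0,0,255)); pl(ring(Z(-50,0)+[0,0,14],np.array([0,0,1.]),16.2),(255,0,255))
pl([Z(x,y)+[0,0,14] for x,y in((106,23),(-106,23),(-106,-23),(106,-23))],(0,255,0))
cv2.imwrite('pics/p2.png',f2);st()
E
```

```text
scene beaker_small_center [([549.7, 295.6, 64.3], 0.31)]
scene sample_small_center [([593.5, -219.8, 79.7], 0.83)]
top beaker_small_center [([577.1, -319.8, 51.5], 0.58), ([656.4, 286.4, 52.6], 0.43)]
top sample_small_center []
t 11.6 pos [ 479.2 -207.   121.8] rot [ 2.94  -0.    -0.163] F [-4.1  4.6 28.6] w 34.8 q [-0.07  0.65  0.44  2.02 -0.12  0.49  0.23]
```

View pics/p2.png

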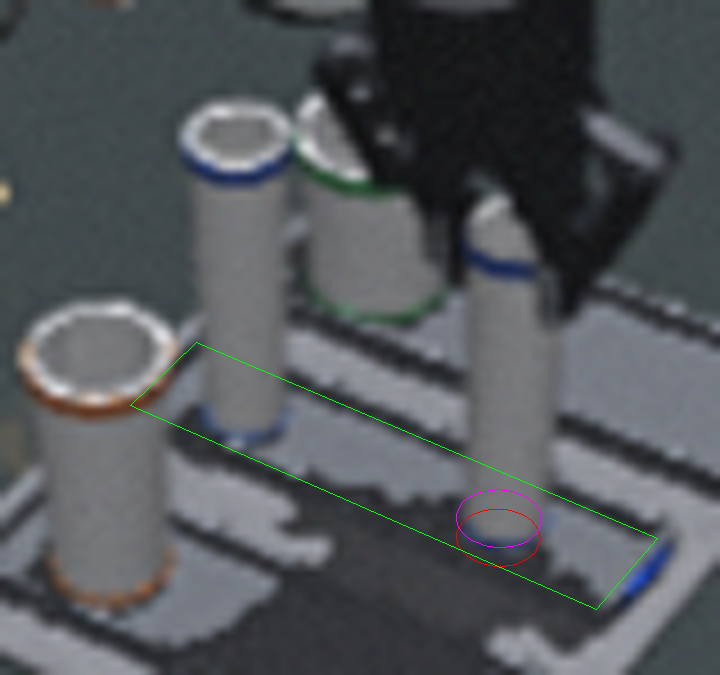

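```bash
python3 -m creep '[{"hand":0,"travel":[0,0.06,-0.4],"angular":[0,0,0]},{"hand":0,"travel":[0,-0.34,-0.4],"angular":[0,0,0]},{"hand":0,"travel":[0,-0.34,-0.4],"angular":[0,0,0]},{"hand":0,"travel":[0,-0.38,-0.2],"angular":[0,0,0]},{"hand":0,"travel":[0,-0.4,0],"angular":[0,0,0]},{"hand":0,"travel":[0,-0.4,0],"angular":[0,0,0]},{"hand":0,"travel":[0,-0.4,0],"angular":[0,0,0]}]'
```

```text
clock: 12.3
eef_pos: [479.9, -203.5, 121.9]
tool_rot: [2.939, -0.0, -0.163]
force: [-2.1, 2.7, 15.3]
width: 34.9
```

```bash
python3 -m creep '[{"hand":0.6,"travel":[0,0,0],"angular":[0,0,0]},{"hand":0.9,"travel":[0,0,0],"angular":[0,0,0]},{"hand":0.9,"travel":[0,0,0],"angular":[0,0,0]},{"hand":0.9,"travel":[0,0,0],"angular":[0,0,0]},{"hand":0.9,"travel":[0,0.4,-2],"angular":[0,0,0]},{"hand":0.9,"travel":[0,0.9,-4.5],"angular":[0,0,0]},{"hand":0.9,"travel":[0,1.6,-8],"angular":[0,0,0]},{"hand":1,"travel":[0,2.4,-12],"angular":[0,0,0]},{"hand":1,"travel":[0,2.4,-12],"angular":[0,0,0]}]'
python3 - <<'E'
from h import *
st()
for c in('scene','top'):
  d=ctrl.get_image(c)
  for t in('beaker_small_center','beaker_medium_center','beaker_large_center'):print(c,t,[(np.round(x['at'],1).tolist(),round(x['confidence'],2)) for x in ctrl.spot_point(c,t)])
f,a,h,*_=nest(*P)['medium'];rim=f+a*h;print(rim)
ax=lean(31);tz=lean(18);Rm=toolR(tz,XD)
goal(rim-ax*9-tz*19+ax*90,Rm)
E
```

```text
clock: 13.2
eef_pos: [482.8, -204.4, 248.7]
tool_rot: [2.939, -0.01, -0.163]
force: [0.5, 0.1, -0.1]
width: 85.2
t 13.2 pos [ 482.8 -204.4  248.7] rot [ 2.939 -0.01  -0.163] F [ 0.5  0.1 -0.1] w 85.2 q [-0.16  0.46  0.54  1.9  -0.04  0.79  0.19]
scene beaker_small_center [([481.9, -203.1, 79.3], 0.93), ([548.4, 283.4, 84.5], 0.29)]
scene beaker_medium_center [([546.8, 285.0, 83.0], 0.82)]
scene beaker_large_center [([369.5, 212.0, 33.6], 0.97), ([632.6, 147.8, 33.2], 0.89), ([503.7, 98.6, 31.6], 0.8), ([548.6, 296.8, 65.3], 0.72)]
top beaker_small_center []
top beaker_medium_center [([542.6, 281.2, 79.2], 0.64)]
top beaker_large_center [([504.4, 101.3, 31.4], 0.84), ([370.1, 210.0, 31.4], 0.8), ([549.6, 298.5, 65.0], 0.73)]
[534.77200299 259.64334864 126.6246573 ]
 travel [-2.77, -43.45, -2.25] angular [29.5, 0.8, 12.2]
```

```bash
python3 -m creep '[{"hand":1,"travel":[-0.5,-4,-0.5],"angular":[2,0,1]},{"hand":1,"travel":[-1,-8,-1],"angular":[5,0,2]},{"hand":1,"travel":[-1.3,-12,-2],"angular":[8,0,3]},{"hand":1,"travel":[-1.5,-16,-3],"angular":[11,0.3,4]},{"hand":1,"travel":[-1.8,-20,-4],"angular":[14,0.4,6]},{"hand":1,"travel":[-2,-24,-4],"angular":[17,0.5,7]},{"hand":1,"travel":[-2.2,-28,-4],"angular":[20,0.5,8]},{"hand":1,"travel":[-2.4,-32,-4],"angular":[23,0.6,9]},{"hand":1,"travel":[-2.6,-36,-4],"angular":[26,0.7,10]},{"hand":1,"travel":[-2.8,-40,-3.5],"angular":[28,0.8,12]},{"hand":1,"travel":[-2.8,-43,-2.5],"angular":[29.5,0.8,12.2]},{"hand":1,"travel":[-2.8,-43.5,-2.3],"angular":[29.5,0.8,12.2]},{"hand":1,"travel":[-2.8,-43.5,-2.3],"angular":[29.5,0.8,12.2]},{"hand":1,"travel":[-2.8,-43.5,-2.3],"angular":[29.5,0.8,12.2]}]'
cat > med.py <<'E'
from h import *
f,a,h,*_=nest(*P)['medium'];ax=lean(31);tz=lean(18);Rm=toolR(tz,XD);u=np.cross(ax,XD);u*=np.sign(u[2])
rim=f+a*h+u*2
E
python3 - <<'E'
from med import *
st();goal(rim-ax*11-tz*19,Rm)
E
```

```text
clock: 15.0
eef_pos: [522.0, 225.4, 178.4]
tool_rot: [-2.828, -0.001, -0.376]
force: [0.5, -0.6, -0.4]
width: 85.5
t 15.0 pos [522.  225.4 178.4] rot [-2.828e+00 -1.000e-03 -3.760e-01] F [ 0.5 -0.6 -0.4] w 85.5 q [-0.43  0.52  0.17  2.01 -0.7   0.52 -0.07]
 travel [-0.08, -2.33, 8.98] angular [0.1, -0.1, -0.1]
```

```bash
python3 -m creep '[{"hand":1,"travel":[0,-0.5,2],"angular":[0,0,0]},{"hand":1,"travel":[0,-1,4],"angular":[0,0,0]},{"hand":1,"travel":[0,-1.5,6],"angular":[0,0,0]},{"hand":1,"travel":[-0.1,-2,7.5],"angular":[0,0,0]},{"hand":1,"travel":[-0.1,-2.2,8.4],"angular":[0,0,0]},{"hand":1,"travel":[-0.1,-2.3,9],"angular":[0,0,0]},{"hand":1,"travel":[-0.1,-2.3,9],"angular":[0,0,0]}]'
python3 - <<'E'
from med import *
st();goal(rim-ax*11-tz*19,Rm)
E
```

```text
clock: 15.7
eef_pos: [539.3, 271.6, 99.6]
tool_rot: [-2.829, -0.001, -0.376]
force: [0.1, -0.3, 0.1]
width: 85.4
t 15.7 pos [539.3 271.6  99.6] rot [-2.829e+00 -1.000e-03 -3.760e-01] F [ 0.1 -0.3  0.1] w 85.4 q [-0.42  0.68  0.06  1.98 -0.8   0.37 -0.02]
 travel [0.01, -0.06, -0.04] angular [0.1, -0.1, -0.1]
```

```bash
python3 -m creep '[{"hand":0,"travel":[0,0,0],"angular":[0,0,0]},{"hand":0,"travel":[0,0,0],"angular":[0,0,0]},{"hand":0,"travel":[0,0,0],"angular":[0,0,0]},{"hand":0,"travel":[0,0,0],"angular":[0,0,0]},{"hand":0,"travel":[0,0,0],"angular":[0,0,0]},{"hand":0,"travel":[0,0,0],"angular":[0,0,0]},{"hand":0,"travel":[0,0,0],"angular":[0,0,0]}]'
python3 - <<'E'
from med import *
s=ctrl.read_state();R0=R.from_euler('xyz',s['tool_rot']).as_matrix();print(R0.T@ax)
E
```

```text
clock: 16.4
eef_pos: [539.6, 271.2, 100.7]
tool_rot: [-2.828, -0.001, -0.376]
force: [-2.3, -2.1, 5.8]
width: 50.8
[ 0.002512    0.22556424 -0.97422506]
```

```bash
python3 -m creep '[{"hand":0,"travel":[0,0.11,-0.5],"angular":[0,0,0]},{"hand":0,"travel":[0,0.22,-1],"angular":[0,0,0]},{"hand":0,"travel":[0,0.45,-2],"angular":[0,0,0]},{"hand":0,"travel":[0,0.67,-3],"angular":[0,0,0]},{"hand":0,"travel":[0,0.9,-4],"angular":[0,0,0]},{"hand":0,"travel":[0,1.1,-5],"angular":[0,0,0]},{"hand":0,"travel":[0,1.5,-6.5],"angular":[0,0,0]},{"hand":0,"travel":[0,1.85,-8],"angular":[0,0,0]},{"hand":0,"travel":[0,2.2,-9.5],"angular":[0,0,0]},{"hand":0,"travel":[0,2.4,-10.5],"angular":[0,0,0]},{"hand":0,"travel":[0,2.4,-10.5],"angular":[0,0,0]}]'
cat >> h.py <<'E'
def up(bt,e):
    e=np.array(e)/np.linalg.norm(e);th=np.arctan2(bt[1],-bt[2]);y0=np.cross([0,0,-1.],e)
    return np.c_[e,y0,[0,0,-1.]]@R.from_rotvec([-th,0,0]).as_matrix()
E
python3 - <<'E'
from med import *
st()
for c in('scene','top'):
  d=ctrl.get_image(c)
  for t in('beaker_medium_center','beaker_large_center'):print(c,t,[(np.round(x['at'],1).tolist(),round(x['confidence'],2)) for x in ctrl.spot_point(c,t)])
w=ROW[2];e=[np.cos(w),np.sin(w),0];U=up([0,.2256,-.974],e)
t=rowpt('medium',-50);print(t)
goal(t+[0,0,4+97+70]+U[:,2]*19,U)
E
```

```text
clock: 17.5
eef_pos: [519.9, 219.2, 194.9]
tool_rot: [-2.827, -0.004, -0.377]
force: [1.2, 1.1, -0.2]
width: 50.1
t 17.5 pos [519.9 219.2 194.9] rot [-2.827 -0.004 -0.377] F [ 1.2  1.1 -0.2] w 50.1 q [-0.43  0.49  0.19  2.01 -0.68  0.55 -0.08]
scene beaker_medium_center [([528.3, 231.4, 177.1], 0.85)]
scene beaker_large_center [([369.8, 213.5, 30.9], 0.7), ([548.0, 297.3, 61.6], 0.69), ([606.6, -126.4, 64.0], 0.62), ([660.7, 285.7, 52.3], 0.6)]
top beaker_medium_center []
top beaker_large_center [([629.2, 147.2, 30.5], 0.62), ([504.1, 96.4, 32.2], 0.59), ([548.4, 301.5, 65.1], 0.5)]
[ 495.50431533 -105.64554792    0.        ]
 travel [9.88, 31.28, -5.91] angular [-30.9, -0.5, -12.2]
```

```bash
python3 -m creep '[{"hand":0,"travel":[0.4,1.3,-0.5],"angular":[-2,0,-1]},{"hand":0,"travel":[1.3,4,-1.2],"angular":[-5,0,-2]},{"hand":0,"travel":[2.3,7.2,-2],"angular":[-8,0,-3]},{"hand":0,"travel":[3.3,10.4,-2.8],"angular":[-11,0,-4]},{"hand":0,"travel":[4.3,13.6,-3.5],"angular":[-14,-0.2,-5.5]},{"hand":0,"travel":[5.3,16.8,-4.2],"angular":[-17,-0.3,-7]},{"hand":0,"travel":[6.3,20,-4.8],"angular":[-20,-0.4,-8]},{"hand":0,"travel":[7.4,23.4,-5.2],"angular":[-23.5,-0.5,-9.5]},{"hand":0,"travel":[8.4,26.6,-5.5],"angular":[-27,-0.5,-11]},{"hand":0,"travel":[9.3,29.4,-5.8],"angular":[-30,-0.5,-12]},{"hand":0,"travel":[9.8,31,-5.9],"angular":[-30.9,-0.5,-12.2]},{"hand":0,"travel":[9.9,31.3,-5.9],"angular":[-30.9,-0.5,-12.2]},{"hand":0,"travel":[9.9,31.3,-5.9],"angular":[-30.9,-0.5,-12.2]},{"hand":0,"travel":[9.9,31.3,-5.9],"angular":[-30.9,-0.5,-12.2]}]'
python3 - <<'E'
from med import *
st()
for c in('scene','top'):
  d=ctrl.get_image(c)
  for t in('beaker_medium_center','sample_medium_center','beaker_small_center'):print(c,t,[(np.round(x['at'],1).tolist(),round(x['confidence'],2)) for x in ctrl.spot_point(c,t)])
  r=[x for x in ctrl.regions_of(c,'beaker_medium_center')]
  for x in r:
    ys,xs=np.nonzero(x['region']);print(' mask',round(xs.mean()),round(ys.mean()),len(xs),round(x['confidence'],2))
w=ROW[2];e=[np.cos(w),np.sin(w),0];U=up([0,.2256,-.974],e)
t=rowpt('medium',-50)
goal(t+[0,0,4+97+70]+U[:,2]*19,U)
E
```

```text
clock: 19.2
eef_pos: [495.3, -109.1, 152.4]
tool_rot: [2.915, -0.001, -0.165]
force: [0.1, -0.3, -1.4]
width: 50.3
t 19.2 pos [ 495.3 -109.1  152.4] rot [ 2.915e+00 -1.000e-03 -1.650e-01] F [ 0.1 -0.3 -1.4] w 50.3 q [-0.35  0.62  0.53  2.01 -0.13  0.61  0.04]
scene beaker_medium_center [([498.2, -112.4, 127.4], 0.95)]
scene sample_medium_center [([610.4, -124.0, 63.3], 0.96)]
scene beaker_small_center [([479.6, -202.6, 80.1], 0.66)]
 mask 295 180 434 0.78
top beaker_medium_center [([494.8, -109.2, 129.5], 0.52), ([510.7, -310.2, 2.0], 0.44), ([544.0, -114.6, 5.5], 0.35)]
top sample_medium_center [([606.8, -123.9, 63.0], 0.49)]
top beaker_small_center [([476.8, -205.1, 79.1], 0.83), ([657.7, 285.2, 54.0], 0.41)]
 mask 200 163 375 0.62
 mask 329 218 104 0.45
 travel [-0.02, -0.01, -0.01] angular [0.0, -0.0, -0.0]
```

```bash
python3 -m creep '[{"hand":0,"travel":[0,-0.5,0.8],"angular":[0,0,0]},{"hand":0,"travel":[0,-0.8,2],"angular":[0,0,0]},{"hand":0,"travel":[0,-1.2,3.5],"angular":[0,0,0]},{"hand":0,"travel":[0,-1.6,4.7],"angular":[0,0,0]},{"hand":0,"travel":[0,-1.75,5.5],"angular":[0,0,0]},{"hand":0,"travel":[0,-1.84,5.7],"angular":[0,0,0]},{"hand":0,"travel":[0,-1.84,5.7],"angular":[0,0,0]}]'
python3 - <<'E'
from h import *
d=ctrl.get_image('scene')
Z=lambda x,y:R.from_euler('z',ROW[2]).apply([x,y,0])+np.r_[ROW[:2],0]
b=(245,140,325,220);S=7
f2=cv2.resize(d['frame'][b[1]:b[3],b[0]:b[2]],None,fx=S,fy=S,interpolation=cv2.INTER_CUBIC)[:,:,::-1].copy()
def pl(Q,c): cv2.polylines(f2,[np.round((proj(d,Q)+.5-b[:2])*S).astype(int)],True,c,1)
k=np.array([0,0,1.])
pl(ring(Z(-50,100)+[0,0,4],k,22),(0,0,255)); pl([Z(-50,100)+[0,0,0],Z(-50,100)+[0,0,112]],(0,0,255))
for y0,hw in((100,29),(0,23)): pl([Z(x,y+y0)+[0,0,14] for x,y in((106,hw),(-106,hw),(-106,-hw),(106,-hw))],(0,255,0))
cv2.imwrite('pics/p3.png',f2);st()
for t in('beaker_medium_center',):print([(np.round(x['at'],1).tolist(),round(x['confidence'],2)) for x in ctrl.spot_point('scene',t)])
E
```

```text
clock: 20.4
eef_pos: [495.7, -105.2, 92.3]
tool_rot: [2.913, -0.0, -0.165]
force: [0.5, 0.0, -0.1]
width: 50.2
t 20.45 pos [ 496.  -105.3   92.7] rot [ 2.913e+00 -1.000e-03 -1.650e-01] F [ 0.2  0.  -1.2] w 50.3 q [-0.31  0.72  0.48  2.04 -0.17  0.47  0.05]
[([497.3, -106.9, 70.5], 0.72)]
```

View pics/p3.png

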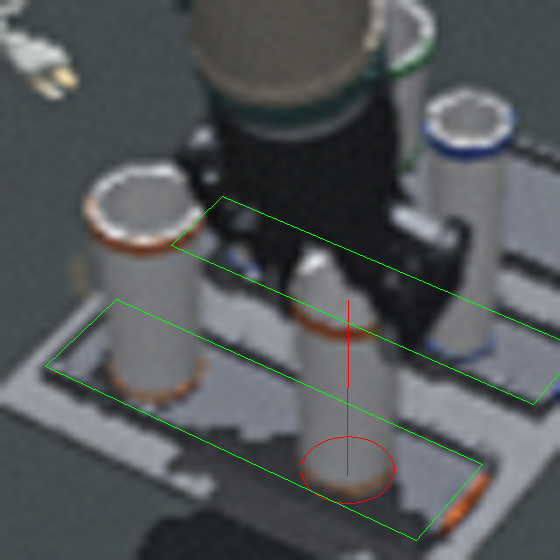

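```bash
python3 -m creep '[{"hand":0,"travel":[0,-0.07,0.3],"angular":[0,0,0]},{"hand":0,"travel":[0,-0.14,0.6],"angular":[0,0,0]},{"hand":0,"travel":[0,-0.14,0.6],"angular":[0,0,0]},{"hand":0,"travel":[0,-0.14,0.6],"angular":[0,0,0]}]'; python3 -m creep '[{"hand":0,"travel":[0,-0.05,0.2],"angular":[0,0,0]},{"hand":0,"travel":[0,-0.05,0.2],"angular":[0,0,0]}]'
```

```text
clock: 20.9
eef_pos: [497.0, -105.5, 90.1]
tool_rot: [2.914, -0.004, -0.166]
force: [-5.4, 5.2, 31.1]
width: 50.5
clock: 21.1
eef_pos: [496.9, -105.4, 90.2]
tool_rot: [2.915, -0.005, -0.166]
force: [-4.1, 3.4, 22.0]
width: 50.2
```

```bash
python3 -m creep '[{"hand":0.8,"travel":[0,0,0],"angular":[0,0,0]},{"hand":1,"travel":[0,0,0],"angular":[0,0,0]},{"hand":1,"travel":[0,0,0],"angular":[0,0,0]},{"hand":1,"travel":[0,0,0],"angular":[0,0,0]},{"hand":1,"travel":[0,0.45,-2],"angular":[0,0,0]},{"hand":1,"travel":[0,0.9,-4],"angular":[0,0,0]},{"hand":1,"travel":[0,1.8,-8],"angular":[0,0,0]},{"hand":1,"travel":[0,2.7,-11.7],"angular":[0,0,0]},{"hand":1,"travel":[0,2.7,-11.7],"angular":[0,0,0]}]'
cat > lar.py <<'E'
from h import *
f,a,h,*_=nest(*P)['large'];ax=lean(30);tz=lean(16);Rm=toolR(tz,XD)
rim=f+a*h+[0,0,-5]
E
python3 - <<'E'
from lar import *
st()
for c in('scene','top'):
  d=ctrl.get_image(c)
  for t in('beaker_medium_center','beaker_large_center','stand'):print(c,t,[(np.round(x['at'],1).tolist(),round(x['confidence'],2)) for x in ctrl.spot_point(c,t)])
goal(rim-ax*10-tz*19+ax*80,Rm)
E
```

```text
clock: 22.0
eef_pos: [499.2, -106.4, 214.4]
tool_rot: [2.916, -0.013, -0.167]
force: [-0.5, -0.5, 0.3]
width: 86.0
t 22.0 pos [ 499.2 -106.4  214.4] rot [ 2.916 -0.013 -0.167] F [-0.5 -0.5  0.3] w 86.0 q [-0.4   0.52  0.59  1.95 -0.09  0.74  0.02]
scene beaker_medium_center [([503.7, -102.8, 68.5], 0.63), ([526.7, -213.7, 6.8], 0.37)]
scene beaker_large_center [([545.8, 297.8, 63.9], 0.93), ([632.7, 147.2, 30.2], 0.92), ([499.9, 100.6, 34.7], 0.88), ([368.1, 213.3, 32.7], 0.65), ([544.8, -114.3, 2.7], 0.48)]
scene stand [([556.8, 323.0, -0.2], 0.67)]
top beaker_medium_center [([497.9, -101.8, 66.9], 0.48)]
top beaker_large_center [([547.9, 298.1, 66.2], 0.81), ([630.2, 142.8, 30.9], 0.71)]
top stand [([561.0, 324.9, 1.0], 0.93), ([606.4, -123.3, 61.0], 0.68)]
 travel [-2.39, -36.5, -1.15] angular [28.9, 0.1, 12.0]
```

```bash
python3 -m creep '[{"hand":1,"travel":[-0.3,-3.5,-1],"angular":[2,0,1]},{"hand":1,"travel":[-0.6,-7,-2],"angular":[5,0,2]},{"hand":1,"travel":[-0.9,-11,-3],"angular":[8,0,3]},{"hand":1,"travel":[-1.2,-15,-4],"angular":[11,0,4]},{"hand":1,"travel":[-1.5,-19,-4],"angular":[14,0,6]},{"hand":1,"travel":[-1.8,-23,-4],"angular":[17,0,7]},{"hand":1,"travel":[-2,-27,-4],"angular":[20,0,8]},{"hand":1,"travel":[-2.2,-31,-4],"angular":[24,0,10]},{"hand":1,"travel":[-2.4,-34,-3],"angular":[27,0,11]},{"hand":1,"travel":[-2.4,-36.5,-1.2],"angular":[28.9,0.1,12]},{"hand":1,"travel":[-2.4,-36.5,-1.2],"angular":[28.9,0.1,12]},{"hand":1,"travel":[-2.4,-36.5,-1.2],"angular":[28.9,0.1,12]},{"hand":1,"travel":[-2.4,-36.5,-1.2],"angular":[28.9,0.1,12]}]'
python3 - <<'E'
from lar import *
st();goal(rim-ax*10-tz*19+[-1,0,0],Rm)
E
```

```text
clock: 23.7
eef_pos: [532.6, 250.7, 139.6]
tool_rot: [-2.863, -0.001, -0.375]
force: [0.2, -0.0, 0.4]
width: 85.2
t 23.7 pos [532.6 250.7 139.6] rot [-2.863e+00 -1.000e-03 -3.750e-01] F [ 0.2 -0.   0.4] w 85.2 q [-0.49  0.61  0.18  1.98 -0.72  0.48 -0.09]
 travel [-0.23, -1.94, 7.89] angular [0.0, -0.1, -0.0]
```

```bash
python3 -m creep '[{"hand":1,"travel":[-0.1,-0.4,1.5],"angular":[0,0,0]},{"hand":1,"travel":[-0.2,-0.75,3],"angular":[0,0,0]},{"hand":1,"travel":[-0.2,-1,4],"angular":[0,0,0]},{"hand":1,"travel":[-0.2,-1.2,5],"angular":[0,0,0]},{"hand":1,"travel":[-0.2,-1.35,5.5],"angular":[0,0,0]},{"hand":1,"travel":[-0.2,-1.35,5.5],"angular":[0,0,0]}]' && python3 -m creep '[{"hand":1,"travel":[0,-0.15,0.6],"angular":[0,0,0]},{"hand":1,"travel":[0,-0.3,1.2],"angular":[0,0,0]},{"hand":1,"travel":[0,-0.45,1.8],"angular":[0,0,0]},{"hand":1,"travel":[0,-0.6,2.4],"angular":[0,0,0]},{"hand":1,"travel":[0,-0.6,2.4],"angular":[0,0,0]}]'
python3 - <<'E'
from lar import *
st();goal(rim-ax*10-tz*19+[-1,0,0],Rm)
E
```

```text
clock: 24.3
eef_pos: [540.6, 277.8, 89.4]
tool_rot: [-2.864, 0.0, -0.374]
force: [0.0, 0.4, -0.3]
width: 85.3
clock: 24.8
eef_pos: [544.7, 289.8, 67.1]
tool_rot: [-2.864, 0.001, -0.374]
force: [-0.7, -0.3, -0.8]
width: 85.6
t 24.8 pos [544.7 289.8  67.1] rot [-2.864e+00  1.000e-03 -3.740e-01] F [-0.7 -0.3 -0.8] w 85.6 q [-0.48  0.75  0.09  1.94 -0.8   0.35 -0.05]
 travel [0.08, -0.0, -0.21] angular [0.1, 0.1, -0.0]
```

No contact on the way in. Close.

```bash
python3 -m creep '[{"hand":0.85,"travel":[0,0,0],"angular":[0,0,0]},{"hand":0.85,"travel":[0,0,-0.1],"angular":[0,0,0]},{"hand":0,"travel":[0,0,-0.2],"angular":[0,0,0]},{"hand":0,"travel":[0,0,-0.2],"angular":[0,0,0]},{"hand":0,"travel":[0,0,-0.2],"angular":[0,0,0]},{"hand":0,"travel":[0,0,-0.2],"angular":[0,0,0]},{"hand":0,"travel":[0,0,-0.2],"angular":[0,0,0]}]'
python3 - <<'E'
from lar import *
s=ctrl.read_state();R0=R.from_euler('xyz',s['tool_rot']).as_matrix();print(R0.T@ax)
E
```

```text
clock: 25.5
eef_pos: [544.8, 289.0, 69.4]
tool_rot: [-2.864, 0.001, -0.374]
force: [-0.9, -2.9, 5.6]
width: 64.6
[-5.01471111e-04  2.43332536e-01 -9.69942795e-01]
```

```bash
python3 -m creep '[{"hand":0,"travel":[0,0.12,-0.5],"angular":[0,0,0]},{"hand":0,"travel":[0,0.24,-1],"angular":[0,0,0]},{"hand":0,"travel":[0,0.48,-2],"angular":[0,0,0]},{"hand":0,"travel":[0,0.75,-3],"angular":[0,0,0]},{"hand":0,"travel":[0,1,-4],"angular":[0,0,0]},{"hand":0,"travel":[0,1.25,-5],"angular":[0,0,0]},{"hand":0,"travel":[0,1.6,-6.5],"angular":[0,0,0]},{"hand":0,"travel":[0,2.1,-8.5],"angular":[0,0,0]},{"hand":0,"travel":[0,2.6,-10.5],"angular":[0,0,0]},{"hand":0,"travel":[0,2.6,-10.5],"angular":[0,0,0]}]'
python3 - <<'E'
from lar import *
st()
for c in('scene','top'):
  d=ctrl.get_image(c)
  for t in('beaker_large_center',):print(c,t,[(np.round(x['at'],1).tolist(),round(x['confidence'],2)) for x in ctrl.spot_point(c,t)])
w=ROW[2];e=[np.cos(w),np.sin(w),0];U=up([0,.2433,-.97],e)
t=rowpt('large',-45);print(t)
goal(t+[0,0,4+71+120]+U[:,2]*19,U)
E
```

```text
clock: 26.5
eef_pos: [526.6, 237.3, 166.1]
tool_rot: [-2.862, -0.003, -0.377]
force: [0.0, -0.3, -0.3]
width: 64.3
t 26.5 pos [526.6 237.3 166.1] rot [-2.862 -0.003 -0.377] F [ 0.  -0.3 -0.3] w 64.3 q [-0.5   0.56  0.22  1.98 -0.69  0.53 -0.11]
scene beaker_large_center [([502.4, 102.6, 35.2], 0.87), ([528.9, 246.1, 162.2], 0.75), ([631.5, 145.9, 33.0], 0.59), ([367.3, 214.1, 34.9], 0.56)]
top beaker_large_center [([370.7, 211.4, 29.4], 0.89), ([632.6, 146.3, 29.4], 0.79), ([504.6, 102.8, 30.5], 0.61)]
[ 467.58594091 -303.75048064    0.        ]
 travel [14.59, 50.69, -15.9] angular [-29.9, -0.1, -12.1]
```

```bash
python3 - <<'E'
from lar import *
w=ROW[2];e=[np.cos(w),np.sin(w),0];U=up([0,.2433,-.97],e)
t=rowpt('large',-45);F=t+[0,0,4+71+180]+U[:,2]*19;print(F)
s=ctrl.read_state();R0=R.from_euler('xyz',s['tool_rot']);rv=(R0.inv()*R.from_matrix(U)).as_rotvec()
for k in(0,.15,.3,.5,.75,1):
    p=s['eef_pos']+(F-s['eef_pos'])*k;p[2]=s['eef_pos'][2]+(F[2]-s['eef_pos'][2])*min(1,(k+.15)/.45); goal(p,(R0*R.from_rotvec(rv*k)).as_matrix(),k)
E
```

```text
[ 466.82668768 -308.31018044  236.57087435]
0 travel [-0.0, -0.67, -2.37] angular [0.0, 0.0, 0.0]
0.15 travel [2.18, 6.31, -6.92] angular [-4.5, -0.0, -1.8]
0.3 travel [4.36, 13.3, -11.47] angular [-9.0, -0.0, -3.6]
0.5 travel [7.28, 23.51, -14.38] angular [-14.9, -0.0, -6.0]
0.75 travel [10.93, 36.28, -18.03] angular [-22.4, -0.1, -9.1]
1 travel [14.57, 49.04, -21.67] angular [-29.9, -0.1, -12.1]
```

```bash
python3 -m creep '[{"hand":0,"travel":[0,-0.6,-2.4],"angular":[0,0,0]},{"hand":0,"travel":[0.7,1.6,-4],"angular":[-1.5,0,-0.6]},{"hand":0,"travel":[1.5,4,-5.5],"angular":[-3,0,-1.2]},{"hand":0,"travel":[2.2,6.3,-7],"angular":[-4.5,0,-1.8]},{"hand":0,"travel":[3.3,9.8,-9.3],"angular":[-6.8,0,-2.7]},{"hand":0,"travel":[4.4,13.3,-11.5],"angular":[-9,0,-3.6]},{"hand":0,"travel":[5.4,16.7,-12.5],"angular":[-11,0,-4.4]},{"hand":0,"travel":[6.3,20.1,-13.5],"angular":[-13,0,-5.2]},{"hand":0,"travel":[7.3,23.5,-14.4],"angular":[-14.9,0,-6]},{"hand":0,"travel":[8.5,27.8,-15.6],"angular":[-17.4,0,-7]},{"hand":0,"travel":[9.7,32,-16.8],"angular":[-20,0,-8]},{"hand":0,"travel":[10.9,36.3,-18],"angular":[-22.4,-0.1,-9.1]},{"hand":0,"travel":[12.1,40.5,-19.3],"angular":[-24.9,-0.1,-10.1]},{"hand":0,"travel":[13.4,44.8,-20.5],"angular":[-27.4,-0.1,-11.1]},{"hand":0,"travel":[14.2,47.8,-21.3],"angular":[-29,-0.1,-12]},{"hand":0,"travel":[14.6,49,-21.7],"angular":[-29.9,-0.1,-12.1]},{"hand":0,"travel":[14.6,49,-21.7],"angular":[-29.9,-0.1,-12.1]},{"hand":0,"travel":[14.6,49,-21.7],"angular":[-29.9,-0.1,-12.1]}]'
python3 - <<'E'
from lar import *
st()
for c in('scene','top'):
  d=ctrl.get_image(c)
  for n in('beaker_large_center','sample_large_center','beaker_small_center','beaker_medium_center'):print(c,n,[(np.round(x['at'],1).tolist(),round(x['confidence'],2)) for x in ctrl.spot_point(c,n)])
w=ROW[2];e=[np.cos(w),np.sin(w),0];U=up([0,.2433,-.97],e)
t=rowpt('large',-45);goal(t+[0,0,4+71+10]+U[:,2]*19,U)
E
```

```text
clock: 28.5
eef_pos: [467.7, -306.2, 236.2]
tool_rot: [2.898, 0.001, -0.163]
force: [-0.5, 0.0, -0.4]
width: 64.3
t 28.5 pos [ 467.7 -306.2  236.2] rot [ 2.898e+00  1.000e-03 -1.630e-01] F [-0.5  0.  -0.4] w 64.3 q [-0.    0.52  0.58  1.87 -0.07  0.75  0.38]
scene beaker_large_center [([501.3, 100.1, 32.9], 0.84), ([470.4, -300.3, 225.0], 0.83), ([366.9, 215.0, 34.1], 0.73), ([633.2, 149.1, 33.0], 0.71)]
scene sample_large_center [([581.3, -322.5, 46.6], 0.97)]
scene beaker_small_center [([482.1, -202.8, 80.8], 0.6)]
scene beaker_medium_center [([498.9, -104.2, 67.8], 0.92)]
top beaker_large_center [([371.3, 210.0, 34.3], 0.94), ([629.6, 145.7, 32.8], 0.74), ([505.6, 101.8, 34.5], 0.71), ([468.5, -300.4, 229.2], 0.49)]
top sample_large_center []
top beaker_small_center []
top beaker_medium_center [([559.8, 324.2, 0.4], 0.63), ([499.8, -104.0, 66.1], 0.36)]
 travel [-0.04, -4.1, 16.55] angular [0.0, -0.0, 0.0]
```

```bash
python3 -m creep '[{"hand":0,"travel":[0,-0.2,2],"angular":[0,0,0]},{"hand":0,"travel":[0,-1,5],"angular":[0,0,0]},{"hand":0,"travel":[0,-1.7,8],"angular":[0,0,0]},{"hand":0,"travel":[0,-2.4,11],"angular":[0,0,0]},{"hand":0,"travel":[0,-3,13.5],"angular":[0,0,0]},{"hand":0,"travel":[0,-3.5,15.2],"angular":[0,0,0]},{"hand":0,"travel":[0,-3.75,16],"angular":[0,0,0]},{"hand":0,"travel":[0,-3.75,16],"angular":[0,0,0]},{"hand":0,"travel":[0,-3.75,16],"angular":[0,0,0]}]'
python3 - <<'E'
from lar import *
for c in('scene','top'):
  d=ctrl.get_image(c)
  print(c,[(np.round(x['at'],1).tolist(),round(x['confidence'],2)) for x in ctrl.spot_point(c,'beaker_large_center') if x['at'][1]<-200])
d=ctrl.get_image('scene')
Z=lambda x,y:R.from_euler('z',ROW[2]).apply([x,y,0])+np.r_[ROW[:2],0]
b=(255,120,355,220);S=6
f2=cv2.resize(d['frame'][b[1]:b[3],b[0]:b[2]],None,fx=S,fy=S,interpolation=cv2.INTER_CUBIC)[:,:,::-1].copy()
def pl(Q,c): cv2.polylines(f2,[np.round((proj(d,Q)+.5-b[:2])*S).astype(int)],True,c,1)
k=np.array([0,0,1.]);pl(ring(Z(-45,-100)+[0,0,4],k,29),(0,0,255)); pl([Z(-45,-100)+[0,0,0],Z(-45,-100)+[0,0,90]],(0,0,255))
cv2.imwrite('pics/p4.png',f2);st()
E
```

```text
clock: 29.9
eef_pos: [467.4, -310.9, 73.4]
tool_rot: [2.895, -0.001, -0.164]
force: [0.8, -0.5, -0.4]
width: 64.7
scene [([468.9, -304.0, 61.1], 0.8)]
top [([468.9, -302.7, 67.3], 0.45)]
t 30.15 pos [ 467.4 -310.6   73.5] rot [ 2.895e+00 -1.000e-03 -1.640e-01] F [ 0.1  0.2 -1.2] w 64.5 q [ 0.1   0.77  0.44  1.99 -0.17  0.37  0.42]
```

View pics/p4.png

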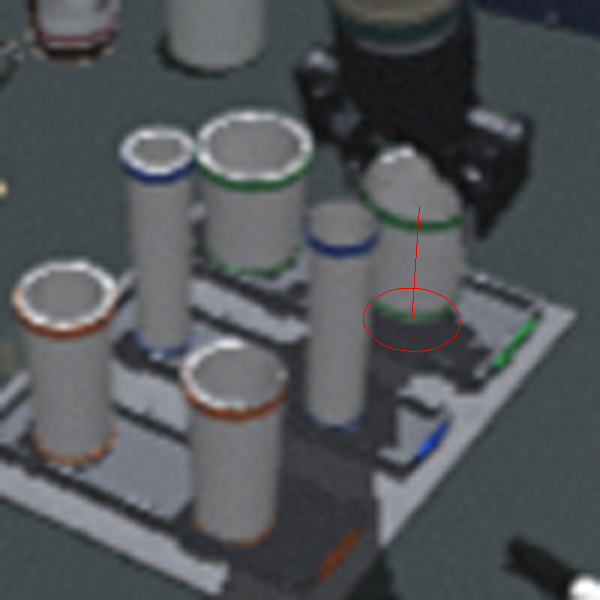

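```bash
python3 -m creep '[{"hand":0,"travel":[0,-0.12,0.5],"angular":[0,0,0]},{"hand":0,"travel":[0,-0.2,0.8],"angular":[0,0,0]},{"hand":0,"travel":[0,-0.2,0.8],"angular":[0,0,0]}]'; python3 -m creep '[{"hand":0,"travel":[0,-0.05,0.2],"angular":[0,0,0]},{"hand":0,"travel":[0,-0.1,0.4],"angular":[0,0,0]},{"hand":0,"travel":[0,-0.1,0.4],"angular":[0,0,0]}]'
```

```text
clock: 30.45
eef_pos: [467.1, -310.4, 64.8]
tool_rot: [2.896, -0.001, -0.164]
force: [-0.3, -0.0, -0.8]
width: 64.6
clock: 30.75
eef_pos: [466.8, -310.3, 60.3]
tool_rot: [2.896, 0.0, -0.164]
force: [0.4, 0.8, -1.1]
width: 64.6
```

```bash
python3 -m creep '[{"hand":0,"travel":[0,-0.05,0.2],"angular":[0,0,0]},{"hand":0,"travel":[0,-0.1,0.4],"angular":[0,0,0]},{"hand":0,"travel":[0,-0.1,0.4],"angular":[0,0,0]}]'
```

```text
clock: 31.05
eef_pos: [467.1, -310.0, 57.2]
tool_rot: [2.896, -0.001, -0.164]
force: [-1.4, 4.5, 11.2]
width: 64.2
```

```bash
python3 -m creep '[{"hand":0.85,"travel":[0,0,0],"angular":[0,0,0]},{"hand":1,"travel":[0,0,0],"angular":[0,0,0]},{"hand":1,"travel":[0,0,0],"angular":[0,0,0]},{"hand":1,"travel":[0,0,0],"angular":[0,0,0]},{"hand":1,"travel":[0,0.5,-2],"angular":[0,0,0]},{"hand":1,"travel":[0,1,-4],"angular":[0,0,0]},{"hand":1,"travel":[0,2,-8],"angular":[0,0,0]},{"hand":1,"travel":[0,3,-12],"angular":[0,0,0]},{"hand":1,"travel":[0,4,-16],"angular":[0,0,0]},{"hand":1,"travel":[0,4,-16],"angular":[0,0,0]}]'
python3 - <<'E'
from h import *
st()
M=R.from_euler('z',ROW[2])
for c in('scene','top'):
  d=ctrl.get_image(c)
  for n in('large','small','medium'):
    for p in('beaker','sample'):
      i={'medium':1,'small':0,'large':-1}[n]
      print(c,p,n,[(np.round(M.inv().apply(np.array(x['at'])-np.r_[ROW[:2],0])-[0,100*i,0],1).tolist(),round(x['confidence'],2)) for x in ctrl.spot_point(c,f'{p}_{n}_center') if x['at'][1]<0])
  for n in('amber_bottle_center','reagent_bottle_center'): print(c,n,[np.round(x['at']).tolist() for x in ctrl.spot_point(c,n)][:1])
# tilt check: image axis of each mask vs projected vertical, scene
d=ctrl.get_image('scene')
for n in('large','small','medium'):
  for r in ctrl.regions_of('scene',f'beaker_{n}_center')[:4]:
    ys,xs=np.nonzero(r['region']);c=np.array([xs.mean(),ys.mean()])
    if c[0]<230 or len(xs)<50: continue
    g=onz(d,[c],{'large':43,'small':74,'medium':58}[n])[0]; v=proj(d,[g-[0,0,20],g+[0,0,20]]);v=v[1]-v[0]
    # mid-line of the side part: row centres
    rows=[(y,xs[ys==y].mean()) for y in np.unique(ys)];rows=np.array(rows);k=len(rows);s=rows[int(.3*k):int(.85*k)]
    print(n,c.round(),len(xs),'slope dx/dy img',np.polyfit(s[:,0],s[:,1],1)[0].round(3),'vertical',(v[0]/v[1]).round(3))
E
```

```text
clock: 32.05
eef_pos: [469.7, -312.3, 227.3]
tool_rot: [2.894, -0.011, -0.164]
force: [0.8, -0.5, -0.5]
width: 85.3
t 32.05 pos [ 469.7 -312.3  227.3] rot [ 2.894 -0.011 -0.164] F [ 0.8 -0.5 -0.5] w 85.3 q [ 0.    0.54  0.58  1.88 -0.08  0.71  0.4 ]
scene beaker large [([-45.1, 3.1, 45.2], 0.73), ([-49.3, 98.0, 80.7], 0.31)]
scene sample large [([69.4, 0.2, 49.1], 0.77), ([-50.2, 202.1, 67.4], 0.53), ([-2.2, 198.0, 5.3], 0.46)]
scene beaker small [([-50.2, 0.1, 79.2], 0.86)]
scene sample small [([66.2, 0.9, 78.7], 0.83)]
scene beaker medium [([-48.9, 2.8, 67.2], 0.88)]
scene sample medium [([63.7, -0.7, 62.4], 0.91), ([-47.9, -98.4, 80.5], 0.61)]
scene amber_bottle_center [[458.0, 345.0, 69.0]]
scene reagent_bottle_center [[661.0, 284.0, 51.0]]
top beaker large []
top sample large []
top beaker small [([67.7, 99.4, 65.6], 0.33)]
top sample small [([65.2, 2.0, 80.4], 0.59)]
top beaker medium []
top sample medium [([62.2, 0.2, 56.7], 0.78)]
top amber_bottle_center [[454.0, 343.0, 67.0]]
top reagent_bottle_center [[657.0, 287.0, 52.0]]
large [325. 163.] 379 slope dx/dy img -0.129 vertical -0.074
large [266. 245.] 677 slope dx/dy img -0.515 vertical 0.071
large [292. 291.] 757 slope dx/dy img -0.491 vertical -0.0
small [312. 171.] 401 slope dx/dy img -0.054 vertical -0.045
medium [294. 193.] 497 slope dx/dy img -0.033 vertical -0.006
medium [323. 173.] 343 slope dx/dy img 2.159 vertical -0.071
```

```bash
python3 - <<'E'
from h import *
from scipy.optimize import minimize
d=ctrl.get_image('scene');M=R.from_euler('z',ROW[2])
dim=dict(small=(140,16,19),medium=(108,22,26),large=(78,29,33))
for n,i,x0,p in(('medium',1,-49,'beaker'),('medium',1,63,'sample'),('small',0,-50,'beaker'),('small',0,66,'sample'),('large',-1,-45,'beaker'),('large',-1,69,'sample')):
    h,rf,rr=dim[n];u0=proj(d,M.apply([x0,100*i,h/2])+np.r_[ROW[:2],0])[0]
    L=[r['region'] for r in ctrl.regions_of('scene',f'{p}_{n}_center') if np.hypot(*(np.array(np.nonzero(r['region']))[::-1].mean(1)-u0))<8]
    if not L: print(p,n,'none');continue
    m=cv2.resize(L[0].astype(np.float32),None,fx=4,fy=4,interpolation=cv2.INTER_LINEAR)>.5
    def sil(q,tilt=(0,0)):
        a=M.apply(R.from_rotvec([tilt[0],tilt[1],0]).apply([0,0,1.]));f=M.apply([q[0],100*i+q[1],q[2]])+np.r_[ROW[:2],0]
        P2=proj(d,np.vstack([ring(f,a,rf),ring(f+a*h,a,rr)]));k=np.zeros(m.shape,np.uint8)
        cv2.fillConvexPoly(k,cv2.convexHull(np.round((P2+.5)*4).astype(np.int32)),1);return k>0
    iou=lambda q,t=(0,0):-(sil(q,t)&m).sum()/(sil(q,t)|m).sum()
    out=[]
    for z in(4,14):
        o=minimize(lambda v:iou([v[0],v[1],z]),[x0,0],method='Nelder-Mead',options=dict(initial_simplex=[[x0,0],[x0+6,0],[x0,6]]));out.append((z,o.x.round(1).tolist(),round(-o.fun,3)))
    o=minimize(lambda v:iou([v[0],v[1],4],v[2:]/50),[*out[0][1],0,0],method='Nelder-Mead',options=dict(initial_simplex=np.vstack([[*out[0][1],0,0]]*5)+np.vstack([np.zeros(4),np.eye(4)*4])))
    print(p,n,out,'tilt fit',o.x[:2].round(1),(o.x[2:]/50).round(3),round(-o.fun,3))
E
```

```text
beaker medium [(4, [-47.3, -3.6], np.float64(0.947)), (14, [-53.3, 5.7], np.float64(0.938))] tilt fit [-46.7  -6.3] [-0.047 -0.01 ] 0.954
sample medium [(4, [64.7, -6.5], np.float64(0.916)), (14, [57.1, 2.8], np.float64(0.901))] tilt fit [64.5 -5.9] [-0.    -0.012] 0.92
beaker small [(4, [-51.8, -2.7], np.float64(0.882)), (14, [-54.9, 3.4], np.float64(0.866))] tilt fit [-51.8  -2.7] [0. 0.] 0.882
sample small [(4, [67.6, -3.6], np.float64(0.919)), (14, [60.2, 6.4], np.float64(0.902))] tilt fit [68.1 -2.9] [ 0.007 -0.008] 0.924
beaker large [(4, [-44.3, -6.4], np.float64(0.862)), (14, [-49.3, 7.0], np.float64(0.849))] tilt fit [-45.   -5.4] [-0.01   0.025] 0.865
sample large [(4, [71.0, -8.8], np.float64(0.922)), (14, [63.9, 2.7], np.float64(0.907))] tilt fit [ 75.6 -18.1] [-0.235 -0.121] 0.958
```

```bash
python3 -c "
from h import *
st(); print(ctrl.finish_job())"
```

```text
t 33.5 pos [ 467.  -309.9  222.1] rot [ 2.896e+00 -1.000e-03 -1.640e-01] F [-0.1  0.2 -0.4] w 85.7 q [ 0.01  0.54  0.57  1.88 -0.08  0.71  0.4 ]
the job is handed in; nothing more can be done
None
```

I pulled the small, medium and large beakers out of the stand one by one and set each in the empty half of its own row. I handed the job in at 33.5 s with the gripper open and clear above the trays. No verdict came back.

**Placement:** The network points put the three beakers about 0 to 4 mm off their row centre lines; the limit is 12 mm. Matching outlines against the scene camera picture, standing on the tray floor fitted each beaker better than standing on a tray wall. It also put them within about 3 mm of the samples across the row. Tilt came out at 0.05 rad or less, against a limit of 0.1.

**Bystanders:** The two bottles and the beakers already in the rows were where they had been first seen, within measuring error.

**Checks that failed or disagreed:**
- **Heights:** The network heights read about 5 mm too high for most beakers, samples included, and about 9 mm too high for the placed medium one. I relied on the contact heights when setting down and on the outline fits instead.
- **Sample large tilt:** The tilt fit for the large sample gave an implausible 0.24 rad. Its upright fit and the network point both looked normal.
- **Top camera:** The top camera did not report any of the three placed beakers in the last check, so that check rests on the scene camera alone.
- **First grasp:** Gripping at the stand's full lean was out of the arm's joint range. I gripped 11 to 14 degrees off each beaker's axis and corrected for that when setting it upright.

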